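# Fetch the herb jar from the back of the drawer

### The arm

A 6-joint arm with a two-finger parallel gripper is mounted at the origin on the work surface; the furniture and walls round the work are solid. World frame = base frame: x ahead of the robot, y to its left, z up, the work surface at z = 0. Lengths are in m, angles in degrees, forces in N, time in s.
With the tool pointing down it reaches from about 0.375 to 0.9 m from the base axis. Payload 3.1 kg.
Tool frame: the origin (TCP) lies at the very end of the fingers, on their centre line; the grasp point (between the pads) lies 19 mm behind it; z points along the fingers, x is the direction in which the jaws open and shut, and the axes are right-handed (so a half turn about z gives the same grasp; the last joint's range is limited). The gripper opens to 87 mm and grips with 3 to 60 N. Pads are 19 mm wide; open, the fingers measure 117 mm over their backs; the gripper's body (75 mm by 190 mm) begins 51 mm behind the grasp point.
Start: joints at [-80.415, 30.224, 82.088, -0, 67.689, -10.227], TCP at [0.212, -0.588, 0.223] pointing down, gripper open.
Joint ranges: [-176.69, 176.69], [-43.24, 126.21], [12.49, 139.97], [-82, 262], [0, 151.66], [-163.58, 163.58]. Speed limits (degrees/s): [159.86, 159.86, 180, 180, 180, 180].

### API

Orientations are given as a 3x3 rotation matrix whose columns are the frame's x, y, z axes.
In Python, from rig import bot gives the robot as it stands.
- The arm moves only by the tool arm_command, never from a script. Its argument "plan" is a list of rows, each an object of numbers: "claw": the opening, from 0 (shut) to 1 (fully open); "dx", "dy", "dz": the shift along the tool's x, y, z in cm; "twist": the turn about the tool's z in degrees. A call has 1 to 8 rows; each row is the pose to reach, as a shift and turn from the pose measured when the call began, along the tool's axes at that moment; what a row does not reach only later rows make up. A row lasts 1/12 s, in which the tool goes at most 41.7 mm and 7.16 degrees, less where a joint would pass 70% of its speed; a pose out of reach is approached as far as the arm can. A call with a gripper value outside its range is refused whole. The fingers move at their own pace and stop on an object; the grip force is fixed at half the most. Time passes only in rows, so rows that repeat a pose let the fingers close. It gives the time, the measured TCP pose, the force and the opening at its end, in the units of the state.
- bot.read_state(): the state, without advancing time (a new reading comes with each control period).
- bot.capture(name): name is "scene" or "top" or "wrist"; returns the picture (420x560x3 uint8, red, green, blue); there is no depth.
- bot.calibration(name): a dict with "intrinsics" (3x3 intrinsics, pixels), "rvec" (rotation vector, rad) and "tvec" (3), from world to camera coordinates, as OpenCV has them; the wrist camera has in their place "T_tool_cam" (4x4, takes a point from camera to tool coordinates, whose origin is the TCP and whose axes are the tool frame's). Camera axes: x right, y down, z forward; pixel columns grow to the right and rows downward; lengths in m; the calibration is good to about 2 mm. A picture is of the moment at which its call begins: read the wrist's pose just before it. calibration takes no time and is no camera call.
- bot.hand_in(): hands the job in, once; it reports no verdict.
The state is a dict: "time_s": time; "joint_positions": joint angles; "qvel": joint speeds; "tau": joint torques, N m; "position": TCP position; "tcp_rot": TCP orientation; "force": force on the tool from outside, world axes, zero at the start; "moment": the same for the moment, N m; "opening": opening from 0.0 (shut) to 1.0 (fully open).
Only numpy, scipy, OpenCV 4.12 (cv2) and the standard library are available. Lean on these libraries where they do the work, as an engineer would, in place of code of your own. Each camera call takes 0.05 s, during which the arm holds its last target.

### The job

The prescription needs the small porcelain jar that stands in the back of the open herb drawer, hidden behind the large one and partly under the top of the case. Lift the large jar out and stand it on a free spot of the table, bring out the small jar and stand it upright in the middle of the white slip pad, then put the large jar back upright in the drawer and push the drawer fully shut. The jars are porcelain, so do not drop them or tip them over, and leave the mortar and the two spice jars where they are.

Things in the scene. Friction and masses are not known exactly. Their poses are not given: they have to be found in the camera images.
- herb_case: dark red lacquered counter-top case, fixed, 190 deep (x) x 200 wide (y) x 124 mm high, with one drawer. Origin: centre of its underside, on the table; x points to its back (the drawer comes out along -x), z up. Front face at x = -95 mm. Top board at z 112 to 124 mm, flush with the front face. A roll of tape, 97 mm across, 18 mm high, is fixed on the back half of the top
- case_edge (a point): middle of the lower front edge of the top board, 112 mm above the table; what lies at larger x (case axes) than this point has the board above it
- drawer (a joint): travel of the drawer out of the case in m: 0 shut, 0.115 at its stop; it starts standing open, 0.108 to 0.115. It slides with 1 to 3 N and stays where it is left. Its front board is dark red, 198 wide, 14 mm thick, only 64 mm high (top edge 70 mm above the table); it lies in front of the case face
- drawer_handle (a point): middle of the brass bar handle, 45 mm above the table; a level bar about 11 mm thick and 90 mm long along the case's y, centred 35 mm in front of the drawer's front board, free to push, pinch or hook from above; moves with the drawer
- drawer_floor (a point): centre of the drawer's inner floor, 16 mm above the table; axes as the case; moves with the drawer. The inside is 175 mm long (x) and 162 mm wide (y); the side and back walls stand 48 mm above the floor, the front board 54 mm
- large_jar: blue and white porcelain jar without a lid, the larger one, in the front of the drawer: 68 mm across at the shoulder, 87 mm high, 0.13 to 0.27 kg, solid inside. Origin: centre of its underside; z up along its axis. Grip it across the body 35 to 65 mm above its underside, where it is 67 mm wide
- small_jar: like the large jar but 59 mm across, 76 mm high (58 mm wide to grip), 0.1 to 0.21 kg, in the back of the drawer. Its axis is 4 to 20 mm inside the case front, under the top board (the drawer comes no further out than its stop), with 20 mm between its mouth and the board; it can be slid forward on the drawer floor. Origin: centre of its underside; z up along its axis
- slip_pad: white block of printed order slips lying on the table, fixed, 132 (x) x 95 (y) x 12 mm. Origin: centre of its underside; its top is 12 mm above the table. It lies left or right of the case
- mortar: brass mortar, 86 mm across the rim, 85 mm high, bystander; lies left or right of the case, on the side where the slip pad is not. Origin: centre of its underside. Where x is over 0.42 m and y within 0.42 m either way, nothing but the listed things stands on the table in front of the two scales (they begin at x = 0.70 m)
- spice_jar_a: spice jar with a green lid, 46 mm across, 106 mm high, at the left of the case, bystander. Origin: centre of its underside
- spice_jar_b: spice jar with a dark lid, 44 mm across, 105 mm high, at the right of the case, bystander. Origin: centre of its underside
Not all that is in view belongs to the job. What is shaped like the small_jar but orange, red or turquoise is not meant.

How it is judged:
By the outcome, as a careful person would: the job done as asked, in the order asked, and still so for the second after the job is handed in, with the robot touching nothing.
It also fails if it takes over 72 s, if anything falls off the work surface, if the arm or the gripper's body presses on something with over 40 N, if the wrist force passes 120 N, or if a joint passes its speed limit or range.

## Working session

There is one attempt and no reset: what is moved stays moved. The work goes in short steps, Python scripts to look and compute and a tool call to move; the robot and the scene stay as the last step left them, time stands still between calls to the robot, and variables do not carry over. Pictures are saved under pics/ and viewed, and the job is handed in when it is done.

Besides the shell and the picture viewer there is one more tool, called after ">>>" as name(argument=value, ...), one argument or row to a line, values as JSON. arm_command: Moves the arm, as the interface text tells. Its arguments: {"type":"object","properties":{"plan":{"type":"array"}},"required":["plan"]}

```bash
mkdir -p pics; ls; python3 - <<'E'
from rig import bot
import cv2
s=bot.read_state(); print(s['time_s'],s['position'],s['tcp_rot'],s['opening'],s['force'])
for n in ['scene','top']:
    im=bot.capture(n); cv2.imwrite(f'pics/{n}0.png',im[:,:,::-1])
    c=bot.calibration(n); print(n,c)
print(bot.calibration('wrist'))
E
```

```text
pics
0.0 [ 0.21173082 -0.58727546  0.22158402] [[ 3.38923133e-01 -9.40813992e-01 -3.77661582e-04]
 [-9.40811708e-01 -3.38923154e-01  2.10357799e-03]
 [-2.10707386e-03 -3.57642805e-04 -9.99997716e-01]] 0.9951839975821433 [-0.68498838 -0.27105762 -1.2058701 ]
scene {'intrinsics': array([[514.85021768,   0.        , 285.15822307],
       [  0.        , 514.85021768, 208.29772999],
       [  0.        ,   0.        ,   1.        ]]), 'rvec': array([ 1.04997029, -2.40028883,  1.06464063]), 'tvec': array([0.38631451, 0.35492222, 1.24551225])}
top {'intrinsics': array([[419.46630936,   0.        , 278.97666831],
       [  0.        , 419.46630936, 213.89638055],
       [  0.        ,   0.        ,   1.        ]]), 'rvec': array([ 2.1348472 , -2.18770874,  0.13393073]), 'tvec': array([-0.02179784,  0.60282743,  1.19271018])}
{'intrinsics': array([[340.26442352,   0.        , 278.39211402],
       [  0.        , 340.26442352, 212.84098807],
       [  0.        ,   0.        ,   1.        ]]), 'T_tool_cam': array([[ 9.99999675e-01,  4.56883475e-04, -6.64420282e-04,
         2.15442883e-04],
       [-2.55390122e-04,  9.61025048e-01,  2.76461194e-01,
        -7.63985399e-02],
       [ 7.64835084e-04, -2.76460934e-01,  9.61024852e-01,
        -1.61920891e-01],
       [ 0.00000000e+00,  0.00000000e+00,  0.00000000e+00,
         1.00000000e+00]])}
```

View pics/scene0.png

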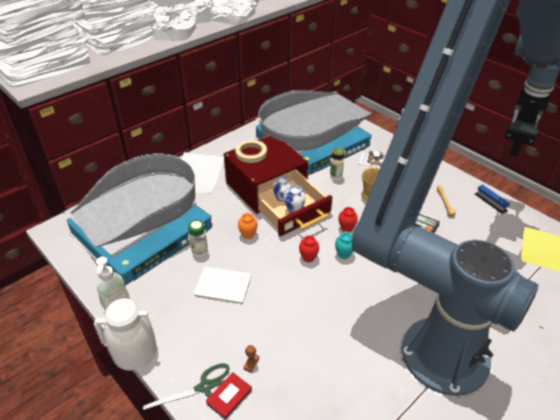

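View pics/top0.png

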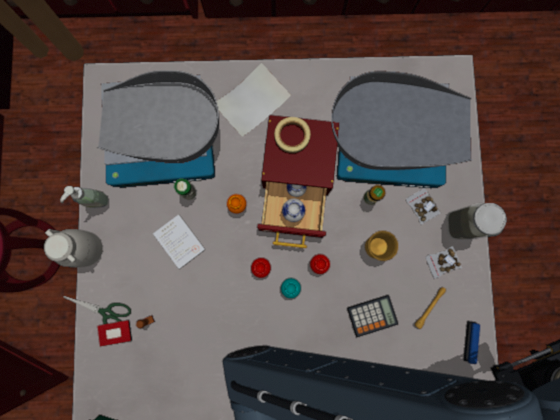

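```bash
cat > h.py <<'E'
import numpy as np, cv2
from rig import bot
def cal(n):
    c=bot.calibration(n); R,_=cv2.Rodrigues(c['rvec']); return c['intrinsics'],R,np.array(c['tvec'])
def ray(n,uv,s=None):
    if n=='wrist':
        c=bot.calibration('wrist'); T=np.eye(4); T[:3,:3]=s['tcp_rot']; T[:3,3]=s['position']
        W=T@c['T_tool_cam']; d=W[:3,:3]@np.linalg.inv(c['intrinsics'])@[uv[0],uv[1],1]; return W[:3,3],d
    K,R,t=cal(n); return -R.T@t, R.T@np.linalg.inv(K)@[uv[0],uv[1],1]
def atz(n,uv,z,s=None):
    o,d=ray(n,uv,s); return o+d*(z-o[2])/d[2]
def proj(n,P,s=None):
    P=np.atleast_2d(P).astype(float)
    if n=='wrist':
        c=bot.calibration('wrist'); T=np.eye(4); T[:3,:3]=s['tcp_rot']; T[:3,3]=s['position']
        W=np.linalg.inv(T@c['T_tool_cam']); X=P@W[:3,:3].T+W[:3,3]; K=c['intrinsics']
    else:
        K,R,t=cal(n); X=P@R.T+t
    x=X@K.T; return x[:,:2]/x[:,2:]
def crop(im,x0,y0,x1,y1,k,fn):
    cv2.imwrite(fn,cv2.resize(im[y0:y1,x0:x1,::-1],None,fx=k,fy=k,interpolation=cv2.INTER_CUBIC))
def snap(n):
    s=bot.read_state(); return bot.capture(n),s
def rig_tool(s,P): return (s['tcp_rot'].T@(np.array(P)-s['position']))*100
E
python3 - <<'E'
import cv2
from h import *
im=cv2.imread('pics/top0.png')[:,:,::-1]
crop(im,230,100,370,260,5,'pics/t_a.png'); 
crop(im,140,160,280,300,5,'pics/t_b.png')
im=cv2.imread('pics/scene0.png')[:,:,::-1]
crop(im,210,120,350,240,5,'pics/s_a.png')
E
```

```text
(no output)
```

View pics/t_a.png

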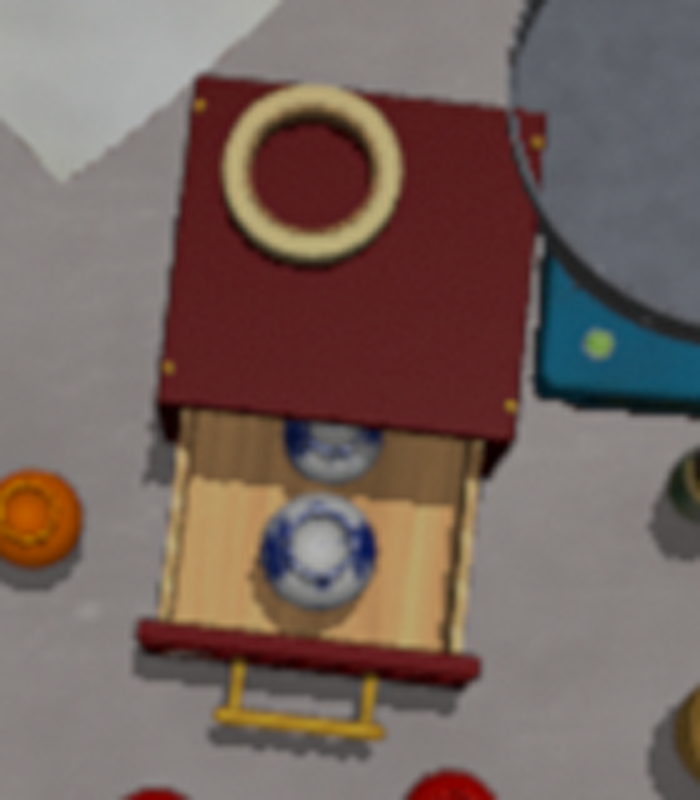

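View pics/t_b.png

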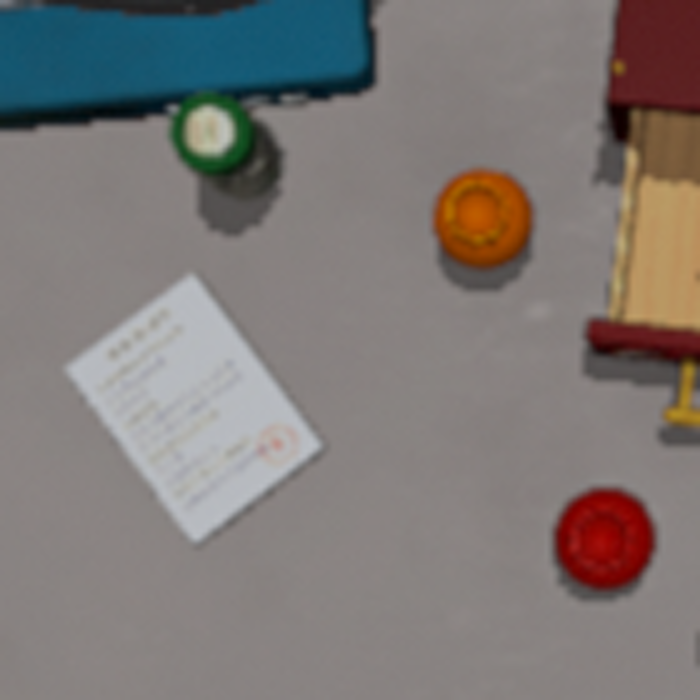

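View pics/s_a.png

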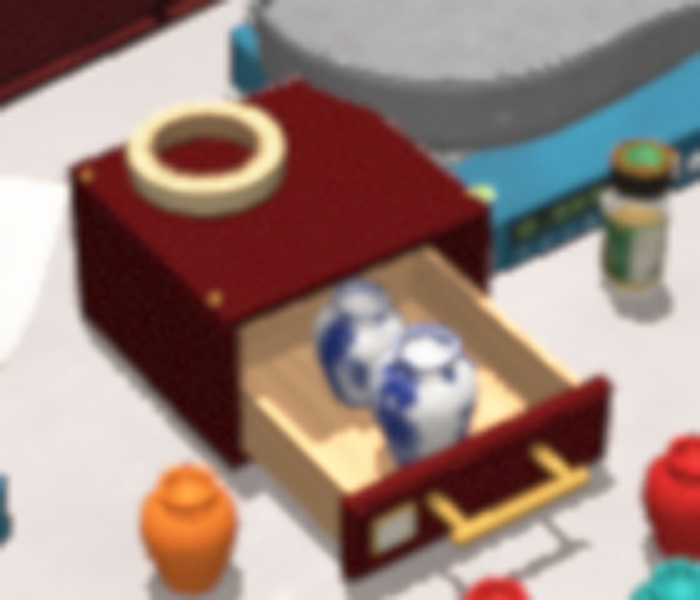

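```bash
python3 - <<'E'
from h import *
np.set_printoptions(precision=4,suppress=True)
A=lambda u,v:(230+(u+.5)/5-.5,100+(v+.5)/5-.5)
B=lambda u,v:(140+(u+.5)/5-.5,160+(v+.5)/5-.5)
S=lambda u,v:(210+(u+.5)/5-.5,120+(v+.5)/5-.5)
for nm,uv,z in [('FL',(162,403),.124),('FR',(513,440),.124),('BL',(197,75),.124),('LJ mouth',(320,547),.103),('LJ shoulder',(320,550),.076),('handle L',(228,714),.05),('handle R',(374,733),.05),('frontTL',(141,630),.07),('frontTR',(479,672),.07),('orange',(32,520),.06)]:
    print(nm,atz('top',A(*uv),z))
for uv in [(190,273),(65,368),(196,544),(325,446)]: print('pad',atz('top',B(*uv),.012))
for nm,uv,z in [('orange',(483,217),.06),('spiceA',(212,132),.106),('red1',(605,538),.06)]: print(nm,atz('top',B(*uv),z))
for nm,uv,z in [('LJ top',(435,348),.103),('SJ mouth',(360,298),.092),('FLs',(232,322),.124),('FRs',(492,212),.124)]: print('scene',nm,atz('scene',S(*uv),z))
for nm,uv,z in [('red2',(320,264),.06),('turq',(291,288),.06),('mortar',(381,244),.085),('spiceB',(375,193),.105)]: print(nm,atz('top',uv,z))
E
```

```text
FL [0.6858 0.0082 0.124 ]
FR [ 0.6606 -0.1837  0.124 ]
BL [ 0.872 -0.015  0.124]
LJ mouth [ 0.6068 -0.0771  0.103 ]
LJ shoulder [ 0.6086 -0.0781  0.076 ]
handle L [ 0.5183 -0.0236  0.05  ]
handle R [ 0.5053 -0.1071  0.05  ]
frontTL [0.5661 0.0246 0.07  ]
frontTR [ 0.5375 -0.1664  0.07  ]
orange [0.6321 0.0866 0.06  ]
pad [0.6115 0.266  0.012 ]
pad [0.5564 0.3399 0.012 ]
pad [0.4508 0.2617 0.012 ]
pad [0.5065 0.1858 0.012 ]
orange [0.6339 0.086  0.06  ]
spiceA [0.6784 0.2317 0.106 ]
red1 [0.4487 0.0193 0.06  ]
scene LJ top [ 0.602  -0.0786  0.103 ]
scene SJ mouth [ 0.6766 -0.0866  0.092 ]
scene FLs [0.6824 0.0113 0.124 ]
scene FRs [ 0.6548 -0.1781  0.124 ]
red2 [ 0.4535 -0.1491  0.06  ]
turq [ 0.3885 -0.065   0.06  ]
mortar [ 0.5047 -0.3188  0.085 ]
spiceB [ 0.6459 -0.3047  0.105 ]
```

>>> arm_command(
  plan=[
    {"claw":1,"dx":-19,"dy":-23.9,"dz":-2,"twist":-57},
    {"claw":1,"dx":-19,"dy":-23.9,"dz":-2,"twist":-57},
    {"claw":1,"dx":-19,"dy":-23.9,"dz":-2,"twist":-57},
    {"claw":1,"dx":-19,"dy":-23.9,"dz":-2,"twist":-57},
    {"claw":1,"dx":-19,"dy":-23.9,"dz":-2,"twist":-57},
    {"claw":1,"dx":-19,"dy":-23.9,"dz":-2,"twist":-57},
    {"claw":1,"dx":-19,"dy":-23.9,"dz":-2,"twist":-57},
    {"claw":1,"dx":-19,"dy":-23.9,"dz":-2,"twist":-57},
  ],
)

```text
time_s: 0.77
position: [0.3734, -0.3222, 0.242]
tcp_rot: [[0.976, -0.219, -0.001], [-0.219, -0.976, 0.006], [-0.002, -0.006, -1.0]]
force: [0.4, -0.5, -0.3]
opening: 1.003
```

>>> arm_command(
  plan=[
    {"claw":1,"dx":9.8,"dy":-28,"dz":0,"twist":-57},
    {"claw":1,"dx":9.8,"dy":-28,"dz":0,"twist":-57},
    {"claw":1,"dx":9.8,"dy":-28,"dz":0,"twist":-57},
    {"claw":1,"dx":9.8,"dy":-28,"dz":0,"twist":-57},
    {"claw":1,"dx":9.8,"dy":-28,"dz":0,"twist":-57},
    {"claw":1,"dx":9.8,"dy":-28,"dz":0,"twist":-57},
    {"claw":1,"dx":9.8,"dy":-28,"dz":0,"twist":-57},
    {"claw":1,"dx":9.8,"dy":-28,"dz":0,"twist":-57},
  ],
)

```text
time_s: 1.43
position: [0.5325, -0.0654, 0.2433]
tcp_rot: [[0.711, 0.704, 0.001], [0.704, -0.711, 0.008], [0.006, -0.005, -1.0]]
force: [-0.5, -0.6, 0.6]
opening: 1.005
```

>>> arm_command(
  plan=[
    {"claw":1,"twist":-38},
    {"claw":1,"twist":-38},
    {"claw":1,"twist":-38},
    {"claw":1,"twist":-38},
    {"claw":1,"twist":-38},
    {"claw":1,"twist":-38},
    {"claw":1,"twist":-38},
  ],
)

```text
$.plan[0]: bad value
```

```bash
python3 - <<'E'
from h import *
im,s=snap('wrist'); print(s['position'],s['tcp_rot'],s['time_s'])
crop(im,0,0,560,420,1.4,'pics/w1.png')
np.savez('w1.npz',p=s['position'],R=s['tcp_rot'])
E
```

```text
[ 0.5324703  -0.06536226  0.24325439] [[ 7.10519863e-01  7.03676534e-01  9.27105767e-04]
 [ 7.03648499e-01 -7.10502209e-01  8.08709891e-03]
 [ 6.34941243e-03 -5.09368782e-03 -9.99966869e-01]] 1.4333
```

View pics/w1.png

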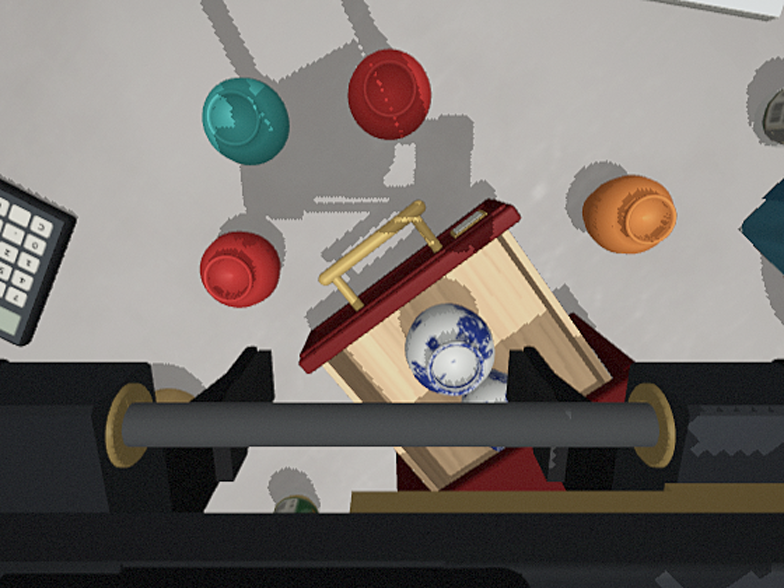

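>>> arm_command(
  plan=[
    {"claw":1,"dx":0,"dy":0,"dz":0,"twist":-37.8},
    {"claw":1,"dx":0,"dy":0,"dz":0,"twist":-37.8},
    {"claw":1,"dx":0,"dy":0,"dz":0,"twist":-37.8},
    {"claw":1,"dx":0,"dy":0,"dz":0,"twist":-37.8},
    {"claw":1,"dx":0,"dy":0,"dz":0,"twist":-37.8},
    {"claw":1,"dx":0,"dy":0,"dz":0,"twist":-37.8},
    {"claw":1,"dx":0,"dy":0,"dz":0,"twist":-37.8},
  ],
)

```text
time_s: 2.07
position: [0.5315, -0.0668, 0.2427]
tcp_rot: [[0.128, 0.992, -0.001], [0.992, -0.128, 0.007], [0.007, -0.002, -1.0]]
force: [-0.4, -0.7, -0.1]
opening: 1.003
```

```bash
python3 - <<'E'
from h import *
im,s=snap('wrist'); print(s['position'],s['tcp_rot'],s['time_s'])
crop(im,0,0,560,420,1.4,'pics/w2.png')
np.savez('w2.npz',position=s['position'],tcp_rot=s['tcp_rot'])
E
```

```text
[ 0.53145306 -0.06682938  0.24274434] [[ 1.27846199e-01  9.91793635e-01 -8.57340508e-04]
 [ 9.91768047e-01 -1.27836551e-01  7.34558999e-03]
 [ 7.17570994e-03 -1.78938868e-03 -9.99972653e-01]] 2.0667
```

View pics/w2.png

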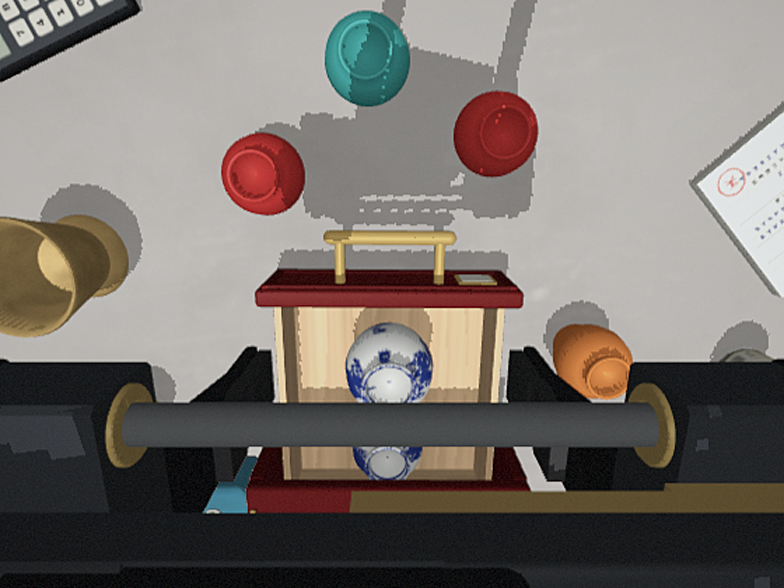

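```bash
python3 - <<'E'
from h import *
np.set_printoptions(precision=4,suppress=True)
s=dict(np.load('w2.npz'))
W=lambda u,v:((u+.5)/1.4-.5,(v+.5)/1.4-.5)
for nm,uv,z in [('LJ mouth',(390,384),.103),('SJ mouth',(388,461),.092),('board edge mid',(390,482),.124),('bL',(252,482),.124),('bR',(528,482),.124),('drawer frontTL',(256,296),.07),('TR',(523,296),.07),('handle',(390,238),.05),('red1',(505,130),.073),('red2',(253,173),.073)]:
    P=atz('wrist',W(*uv),z,s); print(nm,P,'tool cm',rig_tool(s,P))
E
```

```text
LJ mouth [ 0.6043 -0.0748  0.103 ] tool cm [ 0.0367  7.3571 13.9619]
SJ mouth [ 0.6729 -0.0851  0.092 ] tool cm [-0.1116 14.2925 15.0485]
board edge mid [ 0.6676 -0.0831  0.124 ] tool cm [ 0.0365 13.7288 11.8505]
bL [ 0.6549 -0.1772  0.124 ] tool cm [-9.4497 13.6733 11.7825]
bR [0.6803 0.0114 0.124 ] tool cm [ 9.5746 13.7845 11.9188]
drawer frontTL [ 0.5379 -0.1644  0.07  ] tool cm [-9.722   1.9198 17.2017]
TR [0.5632 0.0289 0.07  ] tool cm [ 9.7716  1.9592 17.3415]
handle [ 0.5115 -0.0625  0.05  ] tool cm [ 0.0392 -1.9991 19.2788]
red1 [0.4468 0.0221 0.073 ] tool cm [ 7.616  -9.4977 17.0465]
red2 [ 0.4526 -0.1479  0.073 ] tool cm [-9.1752 -6.7544 16.9211]
```

>>> arm_command(
  plan=[
    {"claw":1,"dx":0,"dy":3.7,"dz":1.5,"twist":0},
    {"claw":1,"dx":0,"dy":7.4,"dz":3,"twist":0},
    {"claw":1,"dx":0,"dy":7.4,"dz":7,"twist":0},
    {"claw":1,"dx":0,"dy":7.4,"dz":11,"twist":0},
    {"claw":1,"dx":0,"dy":7.4,"dz":14,"twist":0},
    {"claw":1,"dx":0,"dy":7.4,"dz":17,"twist":0},
    {"claw":1,"dx":0,"dy":7.4,"dz":19.6,"twist":0},
    {"claw":1,"dx":0,"dy":7.4,"dz":19.6,"twist":0},
  ],
)

```text
time_s: 2.78
position: [0.6003, -0.0741, 0.0412]
tcp_rot: [[0.133, 0.991, -0.012], [0.991, -0.133, 0.011], [0.009, -0.013, -1.0]]
force: [-0.6, 0.4, 0.6]
opening: 0.999
```

```bash
python3 - <<'E'
from h import *
im,s=snap('wrist'); print(s['position'],s['time_s'])
crop(im,0,0,560,420,1.4,'pics/w3.png')
E
```

```text
[ 0.60034449 -0.07414494  0.04116297] 2.7833
```

View pics/w3.png

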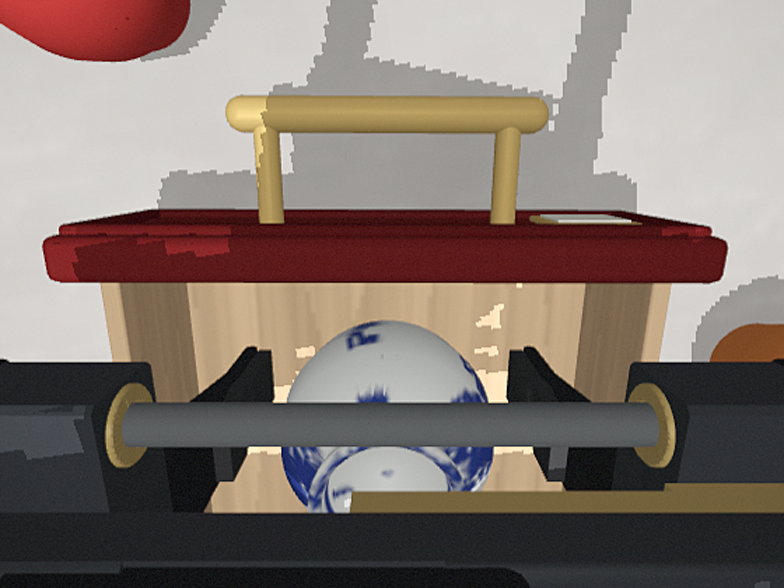

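>>> arm_command(
  plan=[
    {"claw":1,"dx":0,"dy":0.4,"dz":-0.6,"twist":0},
    {"claw":1,"dx":0,"dy":0.4,"dz":-0.6,"twist":0},
    {"claw":0.5,"dx":0,"dy":0.4,"dz":-0.6,"twist":0},
    {"claw":0.5,"dx":0,"dy":0.4,"dz":-0.6,"twist":0},
    {"claw":0.5,"dx":0,"dy":0.4,"dz":-0.6,"twist":0},
    {"claw":0.5,"dx":0,"dy":0.4,"dz":-0.6,"twist":0},
  ],
)

```text
time_s: 3.33
position: [0.6065, -0.0753, 0.0508]
tcp_rot: [[0.132, 0.991, -0.006], [0.991, -0.132, 0.009], [0.008, -0.008, -1.0]]
force: [-1.0, -3.3, 1.9]
opening: 0.777
```

>>> arm_command(
  plan=[
    {"claw":0.5,"dx":0,"dy":0,"dz":-1,"twist":0},
    {"claw":0.5,"dx":0,"dy":0,"dz":-3,"twist":0},
    {"claw":0.5,"dx":0,"dy":0,"dz":-6,"twist":0},
    {"claw":0.5,"dx":0,"dy":0,"dz":-9,"twist":0},
    {"claw":0.5,"dx":0,"dy":0,"dz":-11,"twist":0},
    {"claw":0.5,"dx":1,"dy":-1,"dz":-12,"twist":0},
    {"claw":0.5,"dx":3,"dy":-3,"dz":-12,"twist":0},
    {"claw":0.5,"dx":5.5,"dy":-5.2,"dz":-12,"twist":0},
  ],
)

```text
time_s: 4.0
position: [0.5626, -0.015, 0.1725]
tcp_rot: [[0.134, 0.991, -0.005], [0.991, -0.134, 0.009], [0.008, -0.006, -1.0]]
force: [0.4, 1.4, -2.4]
opening: 0.762
```

```bash
python3 - <<'E'
from h import *
s=bot.read_state(); print(rig_tool(s,[.48,.115,.06]),s['force'],s['opening'])
E
```

```text
[11.68347936 -9.86884357 11.39555075] [ 0.39165964  1.37962037 -2.35337997] 0.7623887699511297
```

>>> arm_command(
  plan=[
    {"claw":0.5,"dx":2.5,"dy":-2,"dz":0,"twist":0},
    {"claw":0.5,"dx":5,"dy":-4.2,"dz":0,"twist":0},
    {"claw":0.5,"dx":7.5,"dy":-6.4,"dz":0,"twist":0},
    {"claw":0.5,"dx":10,"dy":-8.4,"dz":1,"twist":0},
    {"claw":0.5,"dx":11.6,"dy":-9.8,"dz":3,"twist":0},
    {"claw":0.5,"dx":11.6,"dy":-9.8,"dz":6,"twist":0},
    {"claw":0.5,"dx":11.6,"dy":-9.8,"dz":9,"twist":0},
    {"claw":0.5,"dx":11.6,"dy":-9.8,"dz":11,"twist":0},
  ],
)

```text
time_s: 4.67
position: [0.4775, 0.1153, 0.0622]
tcp_rot: [[0.133, 0.991, -0.009], [0.991, -0.133, 0.009], [0.008, -0.01, -1.0]]
force: [0.0, 0.3, -0.9]
opening: 0.763
```

```bash
python3 - <<'E'
from h import *
s=bot.read_state(); print(rig_tool(s,[.48,.115,.036]),s['force'],s['opening'],s['position'])
im=bot.capture('scene'); crop(im,180,130,380,290,4,'pics/s3.png')
E
```

```text
[-0.01735846  0.27857729  2.61769352] [ 0.03023033  0.28265165 -0.89848874] 0.7632015077355252 [0.47748489 0.11531234 0.06220304]
```

View pics/s3.png

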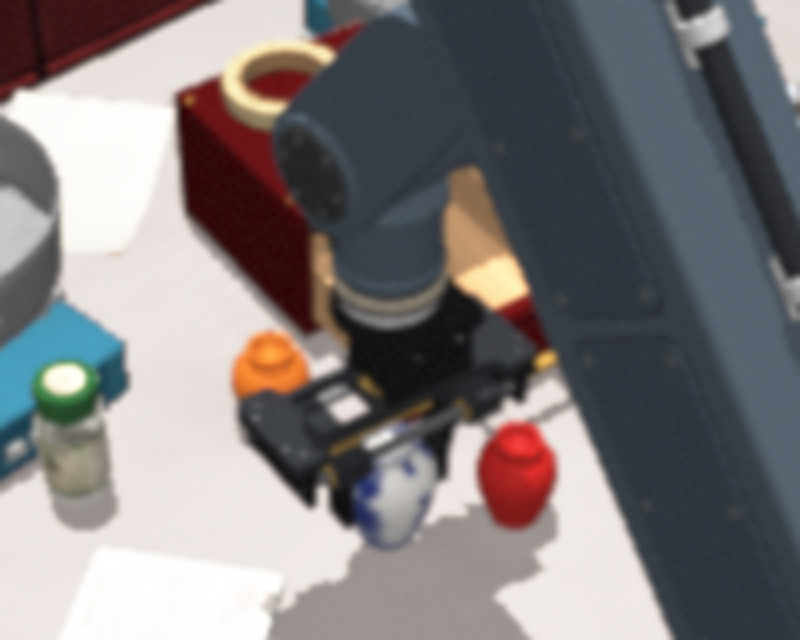

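>>> arm_command(
  plan=[
    {"claw":0.5,"dx":0,"dy":0,"dz":0.5,"twist":0},
    {"claw":0.5,"dx":0,"dy":0,"dz":1.0,"twist":0},
    {"claw":0.5,"dx":0,"dy":0,"dz":1.5,"twist":0},
    {"claw":0.5,"dx":0,"dy":0,"dz":2.0,"twist":0},
    {"claw":0.5,"dx":0,"dy":0,"dz":2.3,"twist":0},
    {"claw":0.5,"dx":0,"dy":0,"dz":2.5,"twist":0},
    {"claw":0.5,"dx":0,"dy":0,"dz":2.5,"twist":0},
  ],
)

```text
time_s: 5.3
position: [0.4759, 0.1151, 0.0349]
tcp_rot: [[0.134, 0.991, -0.013], [0.991, -0.134, 0.009], [0.007, -0.014, -1.0]]
force: [0.0, 0.2, -1.4]
opening: 0.767
```

>>> arm_command(
  plan=[
    {"claw":0.5,"dx":0,"dy":0,"dz":0.1,"twist":0},
    {"claw":0.5,"dx":0,"dy":0,"dz":0.1,"twist":0},
    {"claw":0.5,"dx":0,"dy":0,"dz":0.2,"twist":0},
    {"claw":0.5,"dx":0,"dy":0,"dz":0.3,"twist":0},
  ],
)

```text
time_s: 5.63
position: [0.4758, 0.1151, 0.0347]
tcp_rot: [[0.133, 0.991, -0.012], [0.991, -0.133, 0.009], [0.007, -0.013, -1.0]]
force: [-6.0, 0.2, 34.5]
opening: 0.768
```

>>> arm_command(
  plan=[
    {"claw":0.5,"dx":0,"dy":0,"dz":0,"twist":0},
    {"claw":0.85,"dx":0,"dy":0,"dz":0,"twist":0},
    {"claw":1,"dx":0,"dy":0,"dz":0,"twist":0},
    {"claw":1,"dx":0,"dy":0,"dz":0,"twist":0},
    {"claw":1,"dx":0,"dy":0,"dz":0,"twist":0},
  ],
)

```text
time_s: 6.05
position: [0.4759, 0.1151, 0.0344]
tcp_rot: [[0.134, 0.991, -0.012], [0.991, -0.133, 0.009], [0.007, -0.013, -1.0]]
force: [0.7, -0.1, 0.3]
opening: 0.966
```

>>> arm_command(
  plan=[
    {"claw":1,"dx":0,"dy":0,"dz":-2,"twist":0},
    {"claw":1,"dx":0,"dy":0,"dz":-5,"twist":0},
    {"claw":1,"dx":0,"dy":0,"dz":-9,"twist":0},
    {"claw":1,"dx":0,"dy":0,"dz":-13,"twist":0},
    {"claw":1,"dx":0,"dy":0,"dz":-15,"twist":0},
  ],
)

```text
time_s: 6.47
position: [0.4795, 0.1139, 0.188]
tcp_rot: [[0.133, 0.991, -0.007], [0.991, -0.133, 0.009], [0.008, -0.008, -1.0]]
force: [0.7, 0.2, -0.5]
opening: 0.997
```

```bash
python3 - <<'E'
from h import *
im,s=snap('wrist'); print(s['position'],s['time_s'])
crop(im,0,0,560,420,1.4,'pics/w4.png')
im=bot.capture('top'); crop(im,200,100,360,300,3.5,'pics/t4.png')
im=bot.capture('scene'); crop(im,180,110,380,270,4,'pics/s4.png')
E
```

```text
[0.4795333  0.11386145 0.18804894] 6.4667
```

View pics/w4.png

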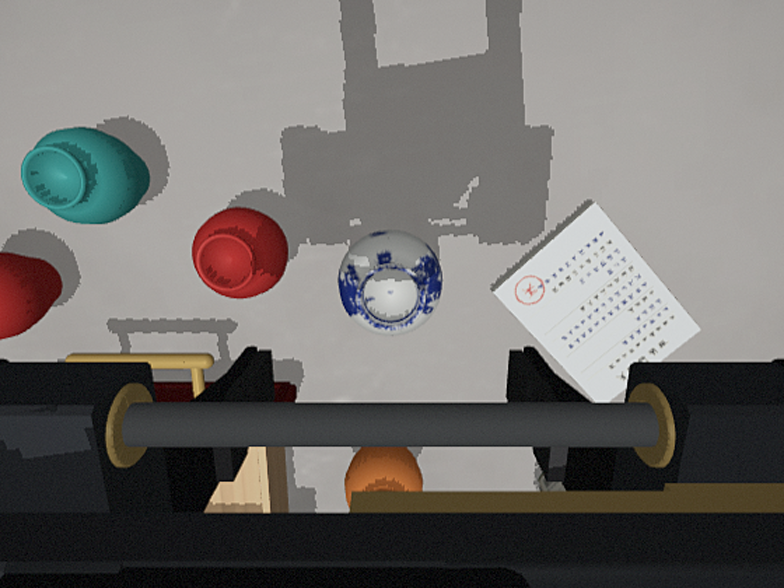

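View pics/s4.png

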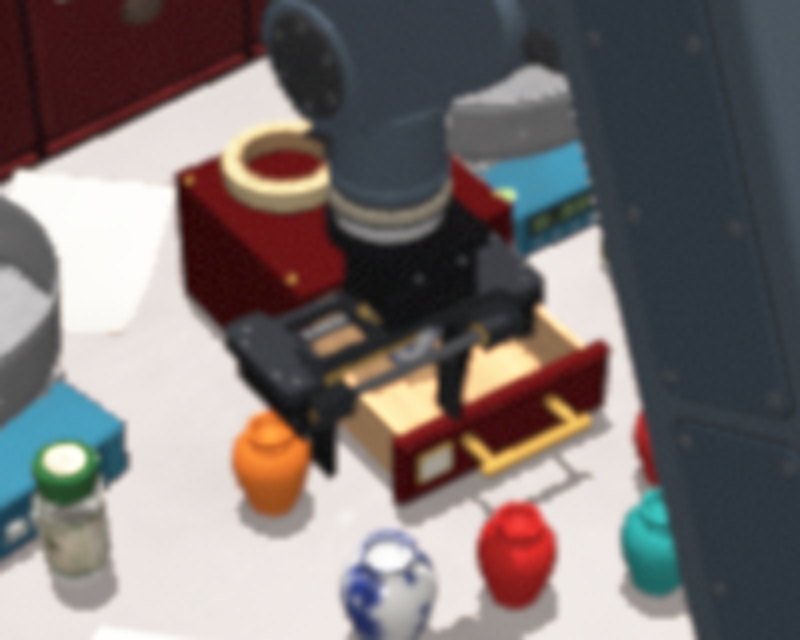

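View pics/t4.png

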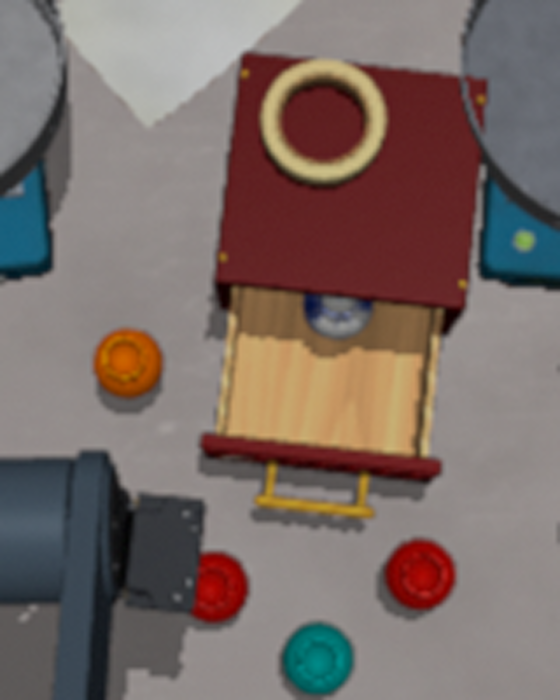

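```bash
python3 - <<'E'
from h import *
im=cv2.imread('pics/w2.png')
cv2.imwrite('pics/w2z.png',cv2.resize(im[390:520,235:545],None,fx=2.5,fy=2.5,interpolation=cv2.INTER_CUBIC))
s=dict(np.load('w2.npz'))
o,d=ray('wrist',(280,210),s); print(o); 
print(ray('top',(280,210))[0])
s=bot.read_state()
print('LJ',atz('wrist',((390.5)/1.4-.5,296.5/1.4-.5),.087,s))
E
```

```text
[ 0.45683251 -0.05835119  0.40480024]
[ 0.45526869 -0.0299035   1.2562921 ]
LJ [0.47658743 0.1151836  0.087     ]
```

View pics/w2z.png

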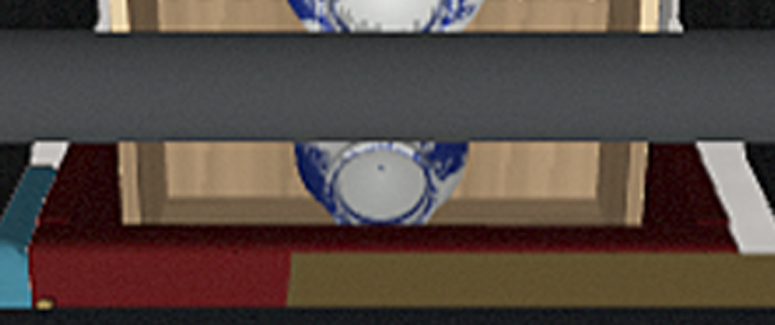

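```bash
python3 - <<'E'
from h import *
np.set_printoptions(precision=4,suppress=True)
s=dict(np.load('w2.npz'))
Z=lambda u,v:((235+u/2.5+.5)/1.4-.5,(390+v/2.5+.5)/1.4-.5)
for nm,uv,z in [('low',(381,224),.112),('up',(381,251),.124),('upL',(33,246),.124),('upR',(738,252),.124),('SJ',(381,182),.092)]:
    P=atz('wrist',Z(*uv),z,s); print(nm,P,rig_tool(s,P), 's',P@[.9917,-.1285,0],'t',P@[.1285,.9917,0])
for P in [[.673,-.0877],[.6686,-.0834],[.6065,-.0753],[.6766,-.0866]]: print(np.dot(P,[.9917,-.1285]))
s=bot.read_state(); 
E
```

```text
low [ 0.6743 -0.0858  0.112 ] [-0.1484 14.4355 13.0479] s 0.6797495656915404 t 0.0015657941585064772
up [ 0.6741 -0.0858  0.124 ] [-0.1433 14.4089 11.8479] s 0.6795050843457897 t 0.0015310471111727234
upL [ 0.6596 -0.1808  0.124 ] [-9.7521 14.1886 11.7794] s 0.6773664340760207 t -0.09456023349412596
upR [0.6877 0.0126 0.124 ] [ 9.7858 14.5015 11.919 ] s 0.680364356431637 t 0.10082361260519292
SJ [ 0.6744 -0.0858  0.092 ] [-0.157  14.4499 15.0479] s 0.6798575286608591 t 0.001623871834093123
0.67868355
0.6737675200000001
0.6111421000000001
0.68211232
```

```bash
python3 - <<'E'
from h import *
s=bot.read_state(); print(rig_tool(s,[.6617,-.0841,.15]),s['position'])
E
```

```text
[-17.20073707  20.79422517   3.2662875 ] [0.47884682 0.11382338 0.18583895]
```

>>> arm_command(
  plan=[
    {"claw":1,"dx":-2.4,"dy":2.9,"dz":0,"twist":0},
    {"claw":1,"dx":-4.9,"dy":5.9,"dz":0,"twist":0},
    {"claw":1,"dx":-7.5,"dy":9,"dz":0,"twist":0},
    {"claw":1,"dx":-10,"dy":12,"dz":0,"twist":0},
    {"claw":1,"dx":-12.4,"dy":15,"dz":0.5,"twist":0},
    {"claw":1,"dx":-14.8,"dy":17.9,"dz":1,"twist":0},
    {"claw":1,"dx":-16.6,"dy":19.5,"dz":2,"twist":0},
    {"claw":1,"dx":-17.2,"dy":20.2,"dz":3,"twist":0},
  ],
)

```text
time_s: 7.28
position: [0.6572, -0.087, 0.1496]
tcp_rot: [[0.137, 0.991, -0.009], [0.991, -0.137, 0.008], [0.007, -0.01, -1.0]]
force: [0.1, -1.6, -0.5]
opening: 1.004
```

```bash
python3 - <<'E'
from h import *
np.set_printoptions(precision=4,suppress=True)
im,s=snap('wrist'); print(s['position'],s['time_s'],s['tcp_rot'])
print(rig_tool(s,[.6617,-.0841,.06]))
crop(im,0,0,560,420,1.4,'pics/w5.png')
E
```

```text
[ 0.6572 -0.087   0.1496] 7.2833 [[ 0.1366  0.9906 -0.009 ]
 [ 0.9906 -0.1365  0.008 ]
 [ 0.0067 -0.01   -0.9999]]
[0.291  0.4987 8.9541]
```

View pics/w5.png

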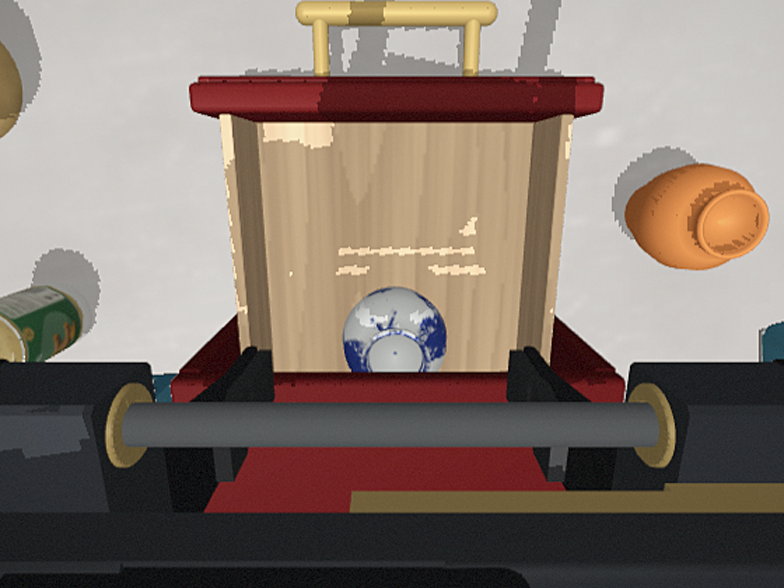

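```bash
python3 - <<'E'
from h import *
np.set_printoptions(precision=4,suppress=True)
s=bot.read_state(); W=lambda u,v:((u+.5)/1.4-.5,(v+.5)/1.4-.5)
im=cv2.imread('pics/w5.png'); cv2.imwrite('pics/w5z.png',cv2.resize(im[270:400,320:480],None,fx=4.5,fy=4.5,interpolation=cv2.INTER_CUBIC))
for nm,uv,z in [('low',(395,373),.112),('upL',(172,384),.124),('upR',(625,384),.124),('SJ',(397,356),.092),('SJbodyL',(343,340),.06),('SJbodyR',(447,340),.06)]:
    P=atz('wrist',W(*uv),z,s); print(nm,P,rig_tool(s,P))
E
```

```text
low [ 0.6717 -0.0856  0.112 ] [0.2504 1.64   3.4882]
upL [ 0.658  -0.1794  0.124 ] [-9.2193  1.5539  2.2162]
upR [0.6852 0.0116 0.124 ] [10.0775  1.6301  2.3641]
SJ [ 0.6718 -0.0843  0.092 ] [0.3708 1.6635 5.4891]
SJbodyL [ 0.6711 -0.1138  0.06  ] [-2.5875  2.0483  8.6611]
SJbodyR [ 0.6792 -0.0564  0.06  ] [3.2117 2.0659 8.7056]
```

View pics/w5z.png

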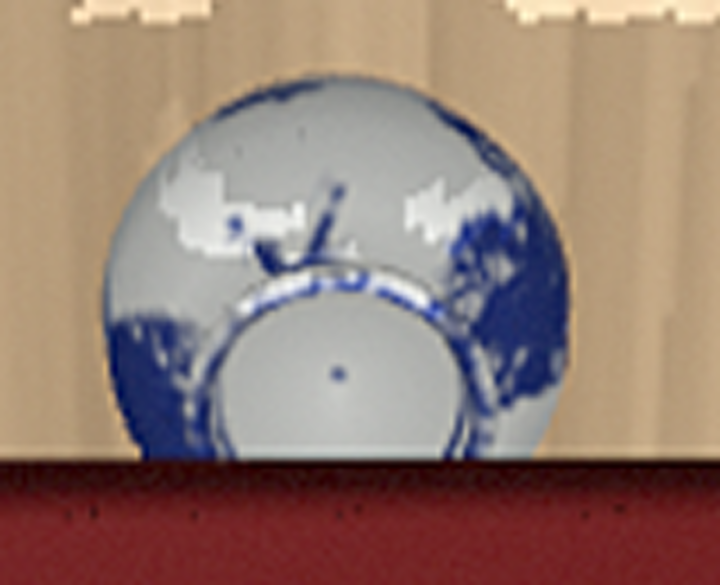

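>>> arm_command(
  plan=[
    {"claw":1,"dx":0.3,"dy":0.4,"dz":1,"twist":0},
    {"claw":1,"dx":0.3,"dy":0.4,"dz":3,"twist":0},
    {"claw":1,"dx":0.3,"dy":0.4,"dz":5,"twist":0},
    {"claw":1,"dx":0.3,"dy":0.4,"dz":6.5,"twist":0},
    {"claw":1,"dx":0.3,"dy":0.4,"dz":7.5,"twist":0},
    {"claw":1,"dx":0.3,"dy":0.4,"dz":8,"twist":0},
    {"claw":1,"dx":0.3,"dy":0.4,"dz":8,"twist":0},
  ],
)

```text
time_s: 7.92
position: [0.657, -0.0816, 0.0652]
tcp_rot: [[0.136, 0.991, -0.017], [0.991, -0.136, 0.011], [0.009, -0.019, -1.0]]
force: [0.9, 0.5, 0.7]
opening: 1.003
```

```bash
python3 - <<'E'
from h import *
np.set_printoptions(precision=4,suppress=True)
im,s=snap('wrist'); print(s['position'],s['time_s'],s['tcp_rot'],s['force'])
print(s['position']@[.9917,-.1285,0],s['position']@[.1285,.9917,0])
crop(im,0,0,560,420,1.4,'pics/w6.png')
im=bot.capture('scene'); crop(im,200,100,380,240,4,'pics/s6.png')
E
```

```text
[ 0.657  -0.0816  0.0652] 7.9167 [[ 0.136   0.9905 -0.0174]
 [ 0.9907 -0.1359  0.0111]
 [ 0.0086 -0.0188 -0.9998]] [0.8913 0.4601 0.7489]
0.6620632613166149 0.003503687606271632
```

View pics/w6.png

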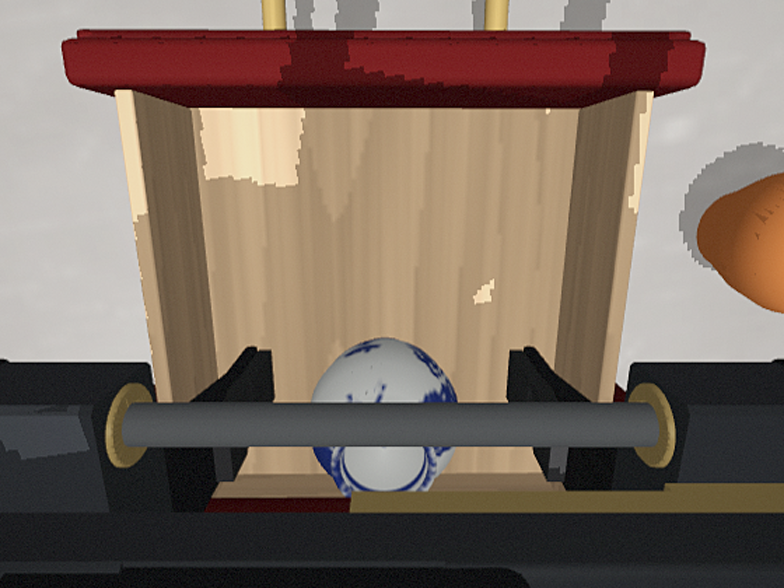

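View pics/s6.png

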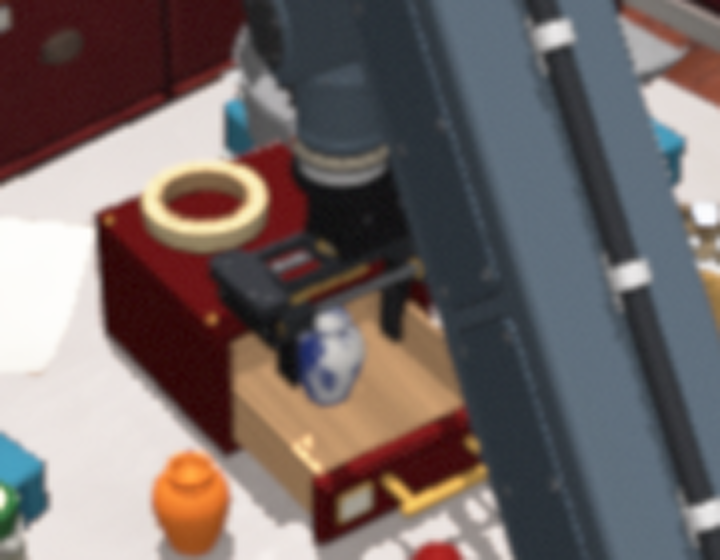

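>>> arm_command(
  plan=[
    {"claw":1,"dx":-0.2,"dy":0.3,"dz":0.2,"twist":0},
    {"claw":1,"dx":-0.2,"dy":0.5,"dz":0.5,"twist":0},
    {"claw":1,"dx":-0.2,"dy":0.5,"dz":0.5,"twist":0},
  ],
)

```text
time_s: 8.27
position: [0.6598, -0.084, 0.0631]
tcp_rot: [[0.136, 0.99, -0.021], [0.991, -0.136, 0.012], [0.009, -0.023, -1.0]]
force: [-8.9, 1.3, 4.1]
opening: 1.002
```

```bash
python3 - <<'E'
from h import *
np.set_printoptions(precision=4,suppress=True)
s=bot.read_state(); print(s['position'],s['force'],s['moment'],s['tau'])
im=bot.capture('top'); crop(im,210,90,370,250,3.75,'pics/t7.png')
im,s=snap('wrist'); crop(im,0,0,560,420,1.4,'pics/w7.png'); print(s['position'],s['force'],s['moment'])
E
```

```text
[ 0.6598 -0.084   0.0631] [-8.9246  1.3448  4.079 ] [ 0.2034  0.8594 -0.12  ] [ -0.386  -48.3165 -17.5067   0.1094  -1.9248  -0.1139]
[ 0.6598 -0.084   0.0631] [-8.418   2.7702  4.1811] [ 0.1813  0.8766 -0.087 ]
```

View pics/t7.png

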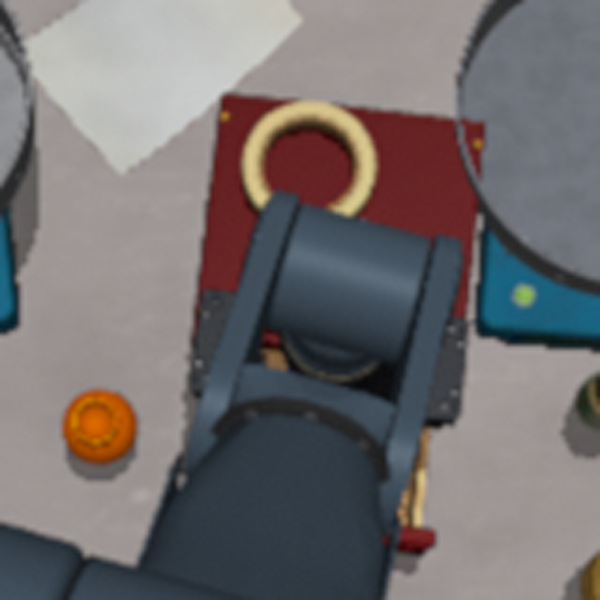

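View pics/w7.png

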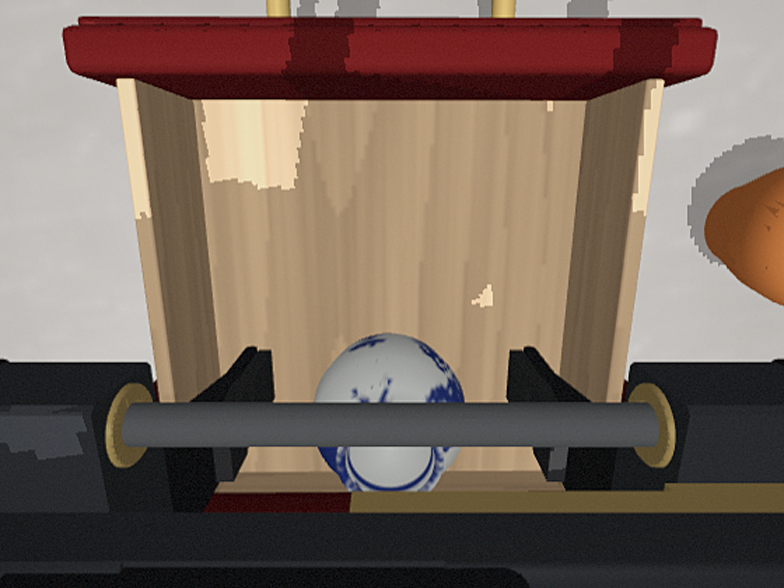

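>>> arm_command(
  plan=[
    {"claw":1,"dx":0,"dy":-0.2,"dz":0.2,"twist":0},
    {"claw":1,"dx":0,"dy":-0.2,"dz":0.3,"twist":0},
    {"claw":1,"dx":0,"dy":-0.2,"dz":0.3,"twist":0},
  ],
)

```text
time_s: 8.62
position: [0.6586, -0.084, 0.0608]
tcp_rot: [[0.137, 0.99, -0.019], [0.991, -0.136, 0.011], [0.008, -0.02, -1.0]]
force: [0.2, -1.3, -0.1]
opening: 0.999
```

>>> arm_command(
  plan=[
    {"claw":0.7,"dx":0,"dy":0,"dz":0,"twist":0},
    {"claw":0.6,"dx":0,"dy":0,"dz":0,"twist":0},
    {"claw":0.6,"dx":0,"dy":0,"dz":0,"twist":0},
    {"claw":0.6,"dx":0,"dy":0,"dz":0,"twist":0},
    {"claw":0.6,"dx":0,"dy":0,"dz":0,"twist":0},
  ],
)

```text
time_s: 9.03
position: [0.6587, -0.0841, 0.0608]
tcp_rot: [[0.136, 0.99, -0.019], [0.991, -0.136, 0.011], [0.008, -0.02, -1.0]]
force: [-0.0, -0.4, -0.7]
opening: 0.708
```

>>> arm_command(
  plan=[
    {"claw":0.55,"dx":0,"dy":0,"dz":0,"twist":0},
    {"claw":0.55,"dx":0,"dy":0,"dz":0,"twist":0},
  ],
)

```text
time_s: 9.2
position: [0.6589, -0.0841, 0.0607]
tcp_rot: [[0.136, 0.99, -0.018], [0.991, -0.136, 0.011], [0.008, -0.02, -1.0]]
force: [0.7, -0.2, -0.1]
opening: 0.605
```

>>> arm_command(
  plan=[
    {"claw":0.55,"dx":0,"dy":0,"dz":0,"twist":0},
  ],
)

```text
time_s: 9.28
position: [0.6589, -0.0841, 0.0607]
tcp_rot: [[0.136, 0.99, -0.018], [0.991, -0.136, 0.011], [0.008, -0.02, -1.0]]
force: [-0.7, -0.0, 0.8]
opening: 0.607
```

```bash
python3 - <<'E'
from h import *
np.set_printoptions(precision=4,suppress=True)
im,s=snap('wrist'); crop(im,0,0,560,420,1.4,'pics/w8.png'); print(s['position'],s['force'],s['moment'],s['opening'])
E
```

```text
[ 0.6589 -0.0841  0.0607] [-0.7439 -0.03    0.8171] [ 0.0855 -0.1629 -0.0379] 0.6067207030048343
```

View pics/w8.png

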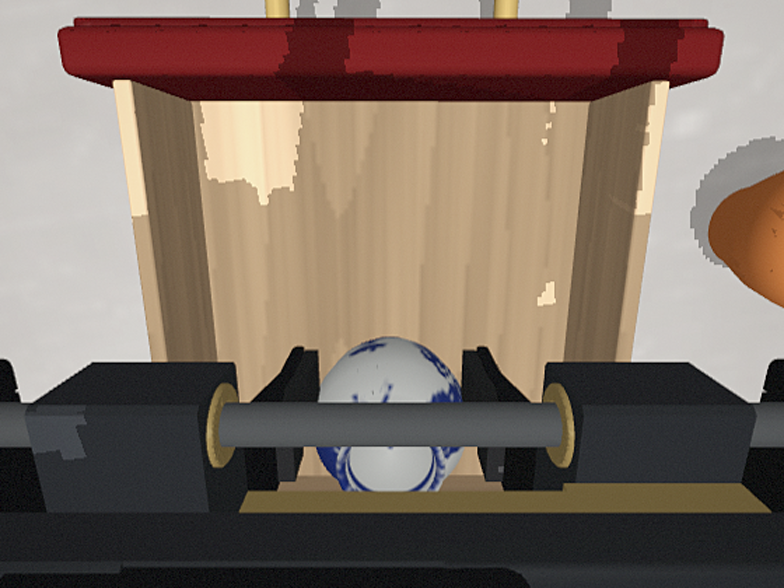

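>>> arm_command(
  plan=[
    {"claw":0.55,"dx":0,"dy":-0.4,"dz":0,"twist":0},
    {"claw":0.55,"dx":0,"dy":-0.8,"dz":0,"twist":0},
    {"claw":0.55,"dx":0,"dy":-1.2,"dz":0,"twist":0},
    {"claw":0.55,"dx":0,"dy":-1.6,"dz":0,"twist":0},
    {"claw":0.55,"dx":0,"dy":-2.0,"dz":0,"twist":0},
    {"claw":0.55,"dx":0,"dy":-2.0,"dz":0,"twist":0},
  ],
)

```text
time_s: 9.83
position: [0.6372, -0.0809, 0.0609]
tcp_rot: [[0.136, 0.99, -0.021], [0.991, -0.136, 0.012], [0.009, -0.023, -1.0]]
force: [-1.7, 0.6, 1.5]
opening: 0.608
```

```bash
python3 - <<'E'
from h import *
np.set_printoptions(precision=4,suppress=True)
im,s=snap('wrist'); crop(im,0,0,560,420,1.4,'pics/w9.png'); print(s['position'],s['force'],s['moment'],s['opening'])
E
```

```text
[ 0.6372 -0.0809  0.0609] [-1.7281  0.6245  1.4843] [0.1723 0.1852 0.0206] 0.6076809754075888
```

View pics/w9.png

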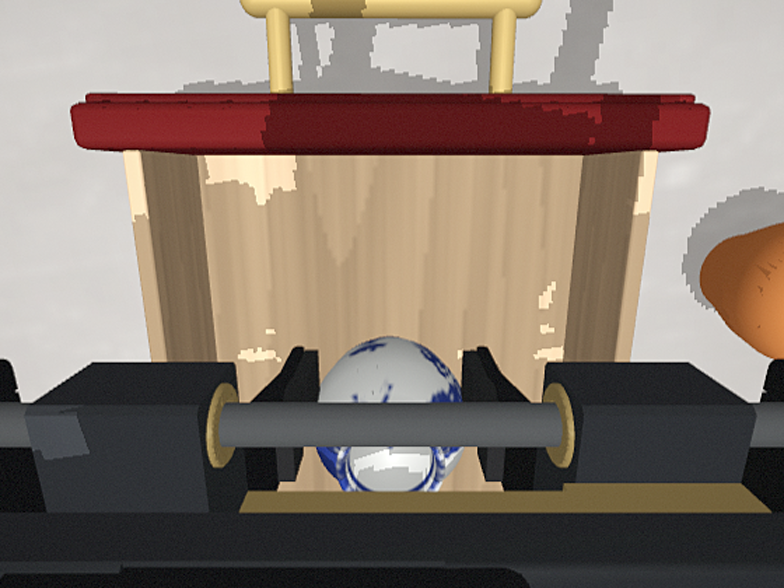

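>>> arm_command(
  plan=[
    {"claw":0.55,"dx":0,"dy":-0.6,"dz":0,"twist":0},
    {"claw":0.55,"dx":0,"dy":-1.2,"dz":0,"twist":0},
    {"claw":0.55,"dx":0,"dy":-1.8,"dz":0,"twist":0},
    {"claw":0.55,"dx":0,"dy":-2.4,"dz":0,"twist":0},
    {"claw":0.55,"dx":0,"dy":-3.0,"dz":0,"twist":0},
    {"claw":0.55,"dx":0,"dy":-3.3,"dz":0,"twist":0},
    {"claw":0.55,"dx":0,"dy":-3.3,"dz":0,"twist":0},
  ],
)

```text
time_s: 10.47
position: [0.6038, -0.0763, 0.0617]
tcp_rot: [[0.137, 0.99, -0.022], [0.991, -0.136, 0.012], [0.009, -0.024, -1.0]]
force: [0.3, -0.3, -1.5]
opening: 0.604
```

>>> arm_command(
  plan=[
    {"claw":0.75,"dx":0,"dy":0,"dz":0,"twist":0},
    {"claw":1,"dx":0,"dy":0,"dz":0,"twist":0},
    {"claw":1,"dx":0,"dy":0,"dz":0,"twist":0},
    {"claw":1,"dx":0,"dy":0,"dz":0,"twist":0},
    {"claw":1,"dx":0,"dy":0,"dz":0,"twist":0},
  ],
)

```text
time_s: 10.88
position: [0.6043, -0.0764, 0.062]
tcp_rot: [[0.137, 0.99, -0.021], [0.991, -0.136, 0.012], [0.009, -0.023, -1.0]]
force: [0.1, -0.3, -0.0]
opening: 0.9
```

```bash
python3 - <<'E'
from h import *
np.set_printoptions(precision=4,suppress=True)
im,s=snap('wrist'); crop(im,0,0,560,420,1.4,'pics/w10.png'); print(s['position'],s['force'],s['moment'],s['opening'])
im=bot.capture('scene'); crop(im,200,100,380,240,4,'pics/s10.png')
E
```

```text
[ 0.6043 -0.0764  0.062 ] [ 0.0709 -0.2666 -0.0314] [ 0.0367 -0.1919  0.0172] 0.8998086362874042
```

View pics/w10.png

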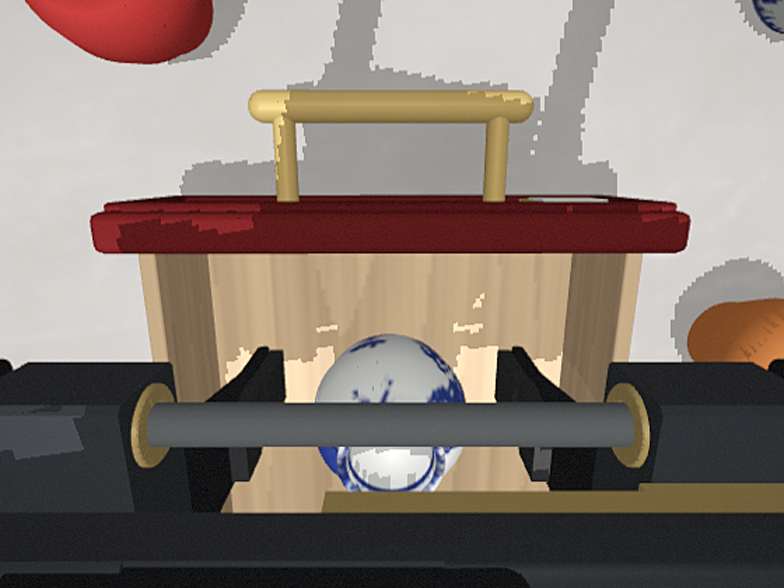

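View pics/s10.png

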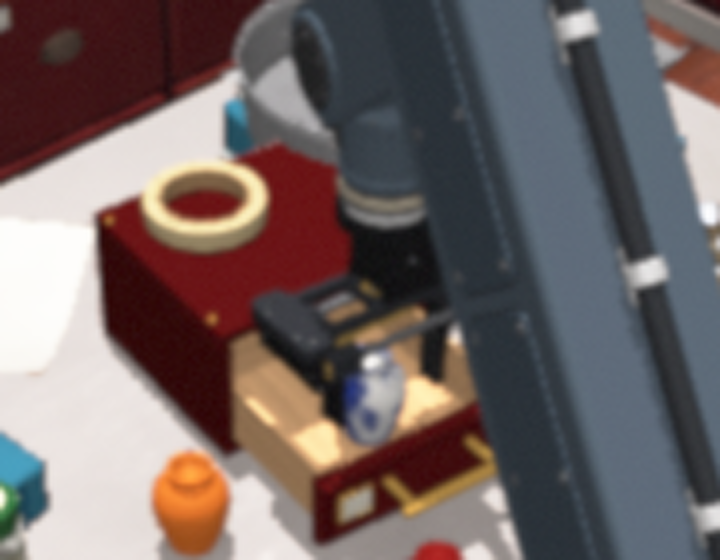

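```bash
python3 - <<'E'
from h import *
np.set_printoptions(precision=4,suppress=True)
s=bot.read_state(); W=lambda u,v:((u+.5)/1.4-.5,(v+.5)/1.4-.5)
for nm,uv,z in [('SJ',(390,462),.092),('L',(315,395),.06),('R',(465,395),.06),('handle',(390,106),.05),('frontL',(92,232),.068)]:
    P=atz('wrist',W(*uv),z,s); print(nm,P,rig_tool(s,P),P@[.9917,-.1285,0])
E
```

```text
SJ [ 0.6214 -0.0788  0.092 ] [ 0.0189  1.6803 -3.0542] 0.6263559285632907
L [ 0.6099 -0.1056  0.06  ] [-2.82    0.9861  0.1376] 0.6184485519804318
R [ 0.618  -0.0492  0.06  ] [2.8732 1.0132 0.1875] 0.6191715120986339
handle [ 0.5111 -0.0632  0.05  ] [ 0.0198 -9.3547  1.4025] 0.5150117575158952
frontL [ 0.5384 -0.1657  0.068 ] [-9.7496 -5.2957 -0.5788] 0.555250404374408
```

>>> arm_command(
  plan=[
    {"claw":1,"dx":0,"dy":0.9,"dz":0.5,"twist":0},
    {"claw":1,"dx":0,"dy":1.8,"dz":1,"twist":0},
    {"claw":1,"dx":0,"dy":1.9,"dz":1.4,"twist":0},
    {"claw":1,"dx":0,"dy":1.9,"dz":1.5,"twist":0},
    {"claw":1,"dx":0,"dy":1.9,"dz":1.5,"twist":0},
  ],
)

```text
time_s: 11.4
position: [0.6221, -0.0785, 0.0454]
tcp_rot: [[0.136, 0.99, -0.024], [0.991, -0.136, 0.013], [0.009, -0.025, -1.0]]
force: [0.3, 0.2, 0.6]
opening: 1.001
```

>>> arm_command(
  plan=[
    {"claw":0.6,"dx":0,"dy":0,"dz":0,"twist":0},
    {"claw":0.5,"dx":0,"dy":0,"dz":0,"twist":0},
    {"claw":0.5,"dx":0,"dy":0,"dz":0,"twist":0},
    {"claw":0.5,"dx":0,"dy":0,"dz":0,"twist":0},
    {"claw":0.5,"dx":0,"dy":0,"dz":0,"twist":0},
    {"claw":0.5,"dx":0,"dy":0,"dz":0,"twist":0},
  ],
)

```text
time_s: 11.9
position: [0.6221, -0.0787, 0.0457]
tcp_rot: [[0.136, 0.99, -0.023], [0.991, -0.136, 0.012], [0.009, -0.025, -1.0]]
force: [-0.9, -0.4, 0.8]
opening: 0.661
```

>>> arm_command(
  plan=[
    {"claw":0.5,"dx":0,"dy":0,"dz":-0.3,"twist":0},
    {"claw":0.5,"dx":0,"dy":0,"dz":-1,"twist":0},
    {"claw":0.5,"dx":0,"dy":0,"dz":-2,"twist":0},
    {"claw":0.5,"dx":0,"dy":0,"dz":-4,"twist":0},
    {"claw":0.5,"dx":0,"dy":0,"dz":-7,"twist":0},
    {"claw":0.5,"dx":0,"dy":0,"dz":-10,"twist":0},
    {"claw":0.5,"dx":0,"dy":0,"dz":-12,"twist":0},
    {"claw":0.5,"dx":0,"dy":0,"dz":-13,"twist":0},
  ],
)

```text
time_s: 12.57
position: [0.6271, -0.0808, 0.1801]
tcp_rot: [[0.136, 0.991, -0.017], [0.991, -0.136, 0.01], [0.008, -0.018, -1.0]]
force: [0.2, 0.1, -2.1]
opening: 0.663
```

```bash
python3 - <<'E'
from h import *
np.set_printoptions(precision=4,suppress=True)
im,s=snap('wrist'); crop(im,0,0,560,420,1.4,'pics/w11.png'); print(s['position'],s['tcp_rot'],s['force'],s['opening'])
pad=np.array([[0.6115,0.266],[0.5564,0.3399],[0.4508,0.2617],[0.5065,0.1858]]).mean(0); print(pad, rig_tool(s,[*pad,.175]))
im=bot.capture('scene'); crop(im,180,100,360,240,4,'pics/s11.png')
E
```

```text
[ 0.6271 -0.0808  0.1801] [[ 0.1362  0.9905 -0.0167]
 [ 0.9906 -0.1361  0.0101]
 [ 0.0077 -0.0179 -0.9998]] [ 0.2285  0.1109 -2.0617] 0.6627610765802908
[0.5313 0.2633] [ 32.7831 -14.1638   1.0149]
```

View pics/s11.png

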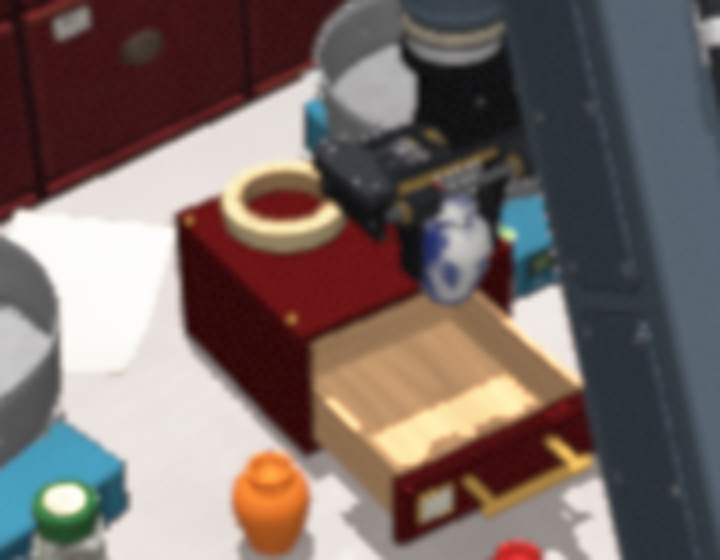

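View pics/w11.png

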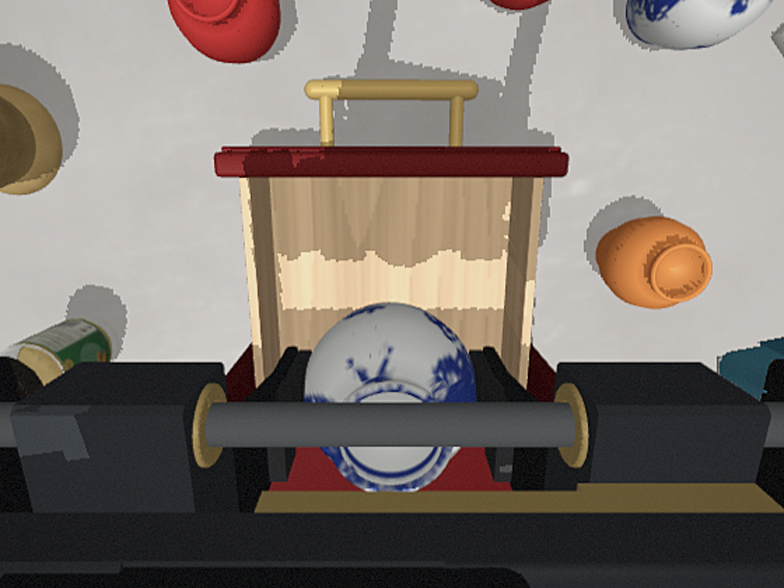

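>>> arm_command(
  plan=[
    {"claw":0.5,"dx":1.5,"dy":-0.7,"dz":0,"twist":0},
    {"claw":0.5,"dx":4.5,"dy":-2,"dz":0,"twist":0},
    {"claw":0.5,"dx":8,"dy":-3.5,"dz":0,"twist":0},
    {"claw":0.5,"dx":11.5,"dy":-5,"dz":0,"twist":0},
    {"claw":0.5,"dx":15,"dy":-6.5,"dz":0,"twist":0},
    {"claw":0.5,"dx":18.5,"dy":-8,"dz":0,"twist":0},
    {"claw":0.5,"dx":22,"dy":-9.5,"dz":0,"twist":0},
    {"claw":0.5,"dx":25,"dy":-11,"dz":0,"twist":0},
  ],
)

```text
time_s: 13.33
position: [0.5487, 0.1848, 0.1806]
tcp_rot: [[0.136, 0.99, -0.023], [0.991, -0.135, 0.011], [0.008, -0.024, -1.0]]
force: [0.4, 0.5, -1.6]
opening: 0.66
```

```bash
python3 - <<'E'
from h import *
s=bot.read_state(); print(s['position'],rig_tool(s,[.5313,.2633,.1]))
E
```

```text
[0.54868588 0.18481343 0.18060086] [ 7.47741444 -2.59161322  8.18296431]
```

>>> arm_command(
  plan=[
    {"claw":0.5,"dx":3,"dy":-1,"dz":0,"twist":0},
    {"claw":0.5,"dx":5.5,"dy":-1.9,"dz":0.5,"twist":0},
    {"claw":0.5,"dx":7.3,"dy":-2.5,"dz":2,"twist":0},
    {"claw":0.5,"dx":7.5,"dy":-2.6,"dz":4,"twist":0},
    {"claw":0.5,"dx":7.5,"dy":-2.5,"dz":6,"twist":0},
    {"claw":0.5,"dx":7.5,"dy":-2.4,"dz":8,"twist":0},
    {"claw":0.5,"dx":7.5,"dy":-2.3,"dz":9,"twist":0},
    {"claw":0.5,"dx":7.5,"dy":-2.3,"dz":9,"twist":0},
  ],
)

```text
time_s: 14.0
position: [0.5304, 0.2629, 0.0879]
tcp_rot: [[0.135, 0.99, -0.031], [0.991, -0.135, 0.009], [0.004, -0.032, -0.999]]
force: [-0.1, 0.5, -2.0]
opening: 0.661
```

```bash
python3 - <<'E'
from h import *
np.set_printoptions(precision=4,suppress=True)
im,s=snap('wrist'); crop(im,0,0,560,420,1.4,'pics/w12.png'); print(s['position'],s['tcp_rot'],s['force'],s['opening'])
print(rig_tool(s,[.5313,.2633,.042]))
print(proj('wrist',[[0.4508,0.2617,.012],[0.5065,0.1858,.012],[0.5564,0.3399,.012]],s)*1.4)
E
```

```text
[0.5304 0.2629 0.0879] [[ 0.1354  0.9903 -0.0313]
 [ 0.9908 -0.1351  0.0088]
 [ 0.0045 -0.0323 -0.9995]] [-0.0963  0.5036 -1.981 ] 0.6605656662717129
[0.0344 0.2279 4.5878]
[[363.9063 158.8055]
 [234.708  290.5123]
 [538.2074 342.3351]]
```

View pics/w12.png

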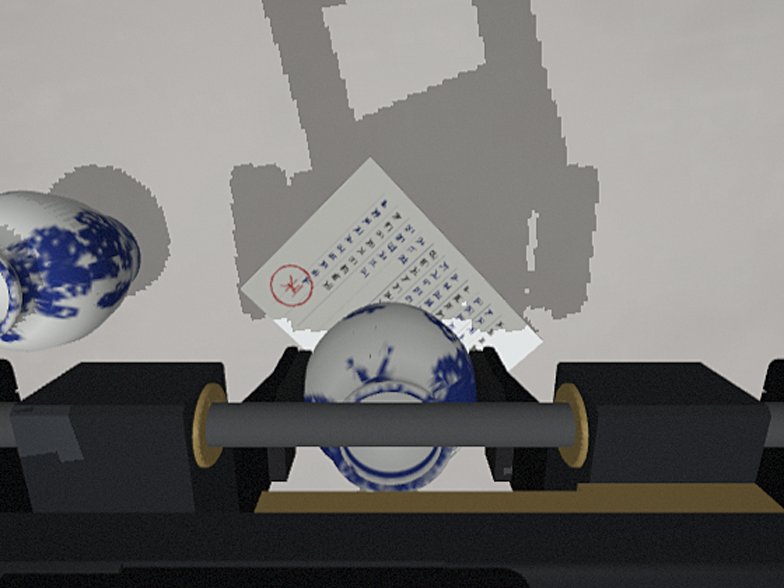

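>>> arm_command(
  plan=[
    {"claw":0.5,"dx":0.3,"dy":0.1,"dz":1,"twist":0},
    {"claw":0.5,"dx":0.3,"dy":0.2,"dz":2,"twist":0},
    {"claw":0.5,"dx":0.3,"dy":0.2,"dz":3,"twist":0},
    {"claw":0.5,"dx":0.3,"dy":0.2,"dz":3.6,"twist":0},
    {"claw":0.5,"dx":0.3,"dy":0.2,"dz":4,"twist":0},
    {"claw":0.5,"dx":0.3,"dy":0.2,"dz":4.2,"twist":0},
    {"claw":0.5,"dx":0.3,"dy":0.2,"dz":4.2,"twist":0},
  ],
)

```text
time_s: 14.63
position: [0.5329, 0.266, 0.0472]
tcp_rot: [[0.136, 0.99, -0.029], [0.991, -0.136, 0.01], [0.006, -0.03, -1.0]]
force: [0.0, -0.1, -1.2]
opening: 0.657
```

>>> arm_command(
  plan=[
    {"claw":0.5,"dx":0,"dy":0,"dz":0.2,"twist":0},
    {"claw":0.5,"dx":0,"dy":0,"dz":0.4,"twist":0},
    {"claw":0.5,"dx":0,"dy":0,"dz":0.5,"twist":0},
    {"claw":0.5,"dx":0,"dy":0,"dz":0.5,"twist":0},
  ],
)

```text
time_s: 14.97
position: [0.5327, 0.266, 0.0422]
tcp_rot: [[0.136, 0.99, -0.029], [0.991, -0.136, 0.009], [0.005, -0.03, -1.0]]
force: [-0.1, -0.5, -1.5]
opening: 0.659
```

>>> arm_command(
  plan=[
    {"claw":0.5,"dx":0,"dy":0,"dz":0.1,"twist":0},
    {"claw":0.5,"dx":0,"dy":0,"dz":0.15,"twist":0},
    {"claw":0.5,"dx":0,"dy":0,"dz":0.15,"twist":0},
  ],
)

```text
time_s: 15.22
position: [0.5328, 0.2661, 0.0417]
tcp_rot: [[0.136, 0.99, -0.028], [0.991, -0.135, 0.01], [0.006, -0.029, -1.0]]
force: [-1.7, -0.7, 4.5]
opening: 0.662
```

>>> arm_command(
  plan=[
    {"claw":0.6,"dx":0,"dy":0,"dz":0,"twist":0},
    {"claw":0.75,"dx":0,"dy":0,"dz":0,"twist":0},
    {"claw":1,"dx":0,"dy":0,"dz":0,"twist":0},
    {"claw":1,"dx":0,"dy":0,"dz":0,"twist":0},
    {"claw":1,"dx":0,"dy":0,"dz":0,"twist":0},
    {"claw":1,"dx":0,"dy":0,"dz":0,"twist":0},
  ],
)

```text
time_s: 15.72
position: [0.5329, 0.2662, 0.0416]
tcp_rot: [[0.136, 0.99, -0.028], [0.991, -0.135, 0.01], [0.006, -0.029, -1.0]]
force: [-0.1, 0.2, 0.1]
opening: 0.95
```

>>> arm_command(
  plan=[
    {"claw":1,"dx":0,"dy":0,"dz":-1,"twist":0},
    {"claw":1,"dx":0,"dy":0,"dz":-3,"twist":0},
    {"claw":1,"dx":0,"dy":0,"dz":-6,"twist":0},
    {"claw":1,"dx":0,"dy":0,"dz":-10,"twist":0},
    {"claw":1,"dx":0,"dy":0,"dz":-14,"twist":0},
    {"claw":1,"dx":0,"dy":0,"dz":-14,"twist":0},
  ],
)

```text
time_s: 16.22
position: [0.5423, 0.2664, 0.1905]
tcp_rot: [[0.135, 0.991, -0.012], [0.991, -0.135, 0.014], [0.012, -0.013, -1.0]]
force: [0.3, -0.1, 1.1]
opening: 1.003
```

```bash
python3 - <<'E'
from h import *
np.set_printoptions(precision=4,suppress=True)
im,s=snap('wrist'); crop(im,0,0,560,420,1.4,'pics/w13.png'); print(s['position'],s['tcp_rot'],s['force'],s['opening'],s['time_s'])
np.savez('w13.npz',position=s['position'],tcp_rot=s['tcp_rot'])
print(rig_tool(s,[.4766,.1152,.16]))
im=bot.capture('scene'); crop(im,150,160,330,300,4,'pics/s13.png')
E
```

```text
[0.5423 0.2664 0.1905] [[ 0.1354  0.9907 -0.0116]
 [ 0.9907 -0.1352  0.0142]
 [ 0.0125 -0.0134 -0.9998]] [ 0.2869 -0.0528  1.0814] 1.0027952810158705 16.2167
[-15.9055  -4.4252   2.9139]
```

View pics/w13.png

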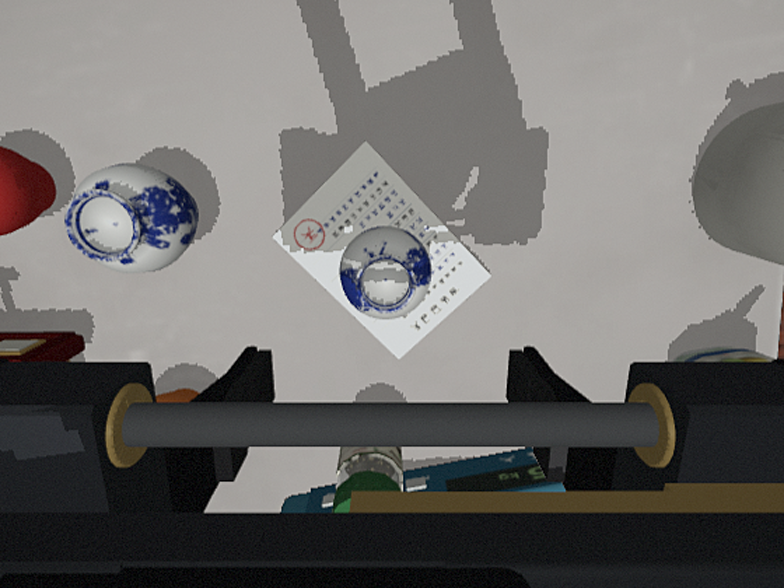

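View pics/s13.png

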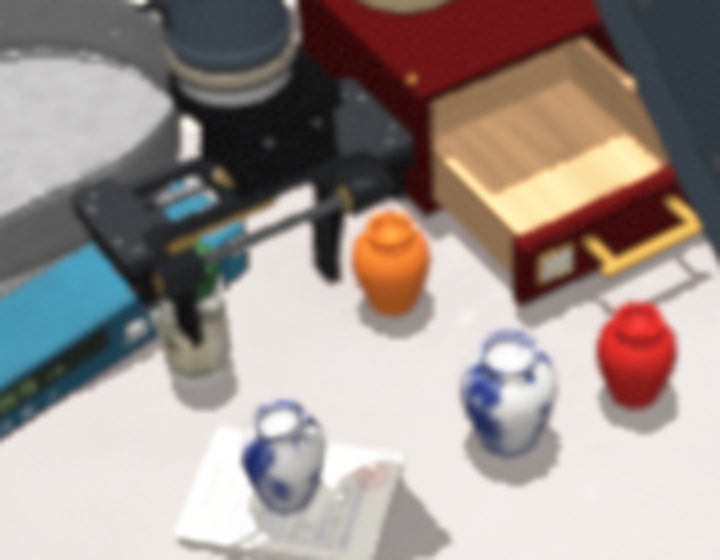

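```bash
python3 - <<'E'
from h import *
np.set_printoptions(precision=4,suppress=True)
s=dict(np.load('w13.npz')); W=lambda u,v:((u+.5)/1.4-.5,(v+.5)/1.4-.5)
c=np.array([atz('wrist',W(*p),.012,s) for p in [(366,142),(273,236),(400,359),(491,271)]]); print(c.mean(0), atz('wrist',W(386,282),.088,s))
m=atz('wrist',W(108,224),.087,s); print('LJ',m)
s=bot.read_state(); print(s['position'],rig_tool(s,[.4768,.1152,.15]))
E
```

```text
[0.5303 0.2661 0.012 ] [0.5322 0.2671 0.088 ]
LJ [0.4786 0.1196 0.087 ]
[0.5383 0.2652 0.1845] [-15.7218  -3.9773   3.4192]
```

>>> arm_command(
  plan=[
    {"claw":1,"dx":-3,"dy":-0.8,"dz":0,"twist":0},
    {"claw":1,"dx":-6.5,"dy":-1.7,"dz":0,"twist":0},
    {"claw":1,"dx":-10,"dy":-2.6,"dz":0,"twist":0},
    {"claw":1,"dx":-13,"dy":-3.4,"dz":0.5,"twist":0},
    {"claw":1,"dx":-15,"dy":-3.9,"dz":1.5,"twist":0},
    {"claw":1,"dx":-15.7,"dy":-4,"dz":3,"twist":0},
    {"claw":1,"dx":-15.7,"dy":-4,"dz":3.4,"twist":0},
  ],
)

```text
time_s: 16.9
position: [0.4731, 0.1138, 0.1477]
tcp_rot: [[0.138, 0.99, -0.03], [0.99, -0.138, 0.011], [0.007, -0.031, -0.999]]
force: [-0.4, -0.1, -1.0]
opening: 1.0
```

```bash
python3 - <<'E'
from h import *
np.set_printoptions(precision=4,suppress=True)
im,s=snap('wrist'); crop(im,0,0,560,420,1.4,'pics/w14.png'); print(s['position'],s['tcp_rot'])
print(rig_tool(s,[.4768,.1152,.035]))
E
```

```text
[0.4731 0.1138 0.1477] [[ 0.1383  0.9899 -0.03  ]
 [ 0.9904 -0.1381  0.0109]
 [ 0.0066 -0.0312 -0.9995]]
[ 0.115   0.6946 11.2531]
```

View pics/w14.png

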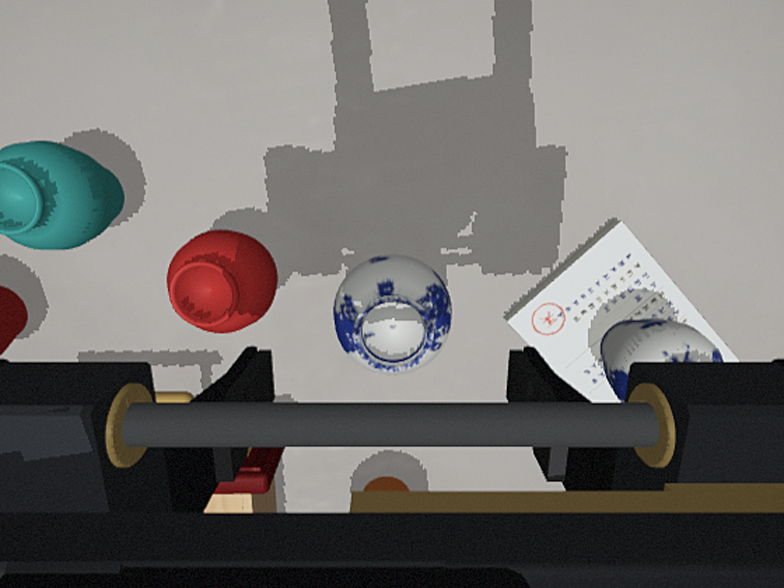

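>>> arm_command(
  plan=[
    {"claw":1,"dx":0.1,"dy":0.4,"dz":1.5,"twist":0},
    {"claw":1,"dx":0.1,"dy":0.5,"dz":4,"twist":0},
    {"claw":1,"dx":0.1,"dy":0.6,"dz":7,"twist":0},
    {"claw":1,"dx":0.1,"dy":0.7,"dz":9,"twist":0},
    {"claw":1,"dx":0.1,"dy":0.7,"dz":10.5,"twist":0},
    {"claw":1,"dx":0.1,"dy":0.7,"dz":11.1,"twist":0},
    {"claw":1,"dx":0.1,"dy":0.7,"dz":11.1,"twist":0},
  ],
)

```text
time_s: 17.53
position: [0.477, 0.1168, 0.0352]
tcp_rot: [[0.137, 0.99, -0.033], [0.991, -0.136, 0.011], [0.007, -0.034, -0.999]]
force: [-0.4, 0.9, -0.9]
opening: 1.0
```

>>> arm_command(
  plan=[
    {"claw":1,"dx":-0.15,"dy":0,"dz":0,"twist":0},
    {"claw":0.75,"dx":-0.15,"dy":0,"dz":0,"twist":0},
    {"claw":0.6,"dx":-0.15,"dy":0,"dz":0,"twist":0},
    {"claw":0.5,"dx":-0.15,"dy":0,"dz":0,"twist":0},
    {"claw":0.5,"dx":-0.15,"dy":0,"dz":0,"twist":0},
    {"claw":0.5,"dx":-0.15,"dy":0,"dz":0,"twist":0},
  ],
)

```text
time_s: 18.03
position: [0.4772, 0.1152, 0.0359]
tcp_rot: [[0.137, 0.99, -0.031], [0.991, -0.136, 0.011], [0.007, -0.032, -0.999]]
force: [0.2, 0.9, 4.0]
opening: 0.766
```

>>> arm_command(
  plan=[
    {"claw":0.5,"dx":0,"dy":0,"dz":-0.3,"twist":0},
    {"claw":0.5,"dx":0,"dy":0,"dz":-1,"twist":0},
    {"claw":0.5,"dx":0,"dy":0,"dz":-2,"twist":0},
    {"claw":0.5,"dx":0,"dy":0,"dz":-4,"twist":0},
    {"claw":0.5,"dx":0,"dy":0,"dz":-7,"twist":0},
    {"claw":0.5,"dx":0,"dy":0,"dz":-10,"twist":0},
    {"claw":0.5,"dx":0,"dy":0,"dz":-12,"twist":0},
    {"claw":0.5,"dx":0,"dy":0,"dz":-13,"twist":0},
  ],
)

```text
time_s: 18.7
position: [0.4828, 0.1138, 0.1695]
tcp_rot: [[0.137, 0.99, -0.025], [0.991, -0.136, 0.011], [0.008, -0.027, -1.0]]
force: [0.3, 0.4, -2.1]
opening: 0.765
```

```bash
python3 - <<'E'
from h import *
np.set_printoptions(precision=4,suppress=True)
im,s=snap('wrist'); crop(im,0,0,560,420,1.4,'pics/w15.png'); print(s['position'],s['tcp_rot'],s['force'])
print(rig_tool(s,[.6105,-.0767,.17]))
E
```

```text
[0.4828 0.1138 0.1695] [[ 0.1367  0.9903 -0.0254]
 [ 0.9906 -0.1365  0.0113]
 [ 0.0078 -0.0267 -0.9996]] [ 0.2546  0.4115 -2.09  ]
[-17.1199  15.2451  -0.5884]
```

View pics/w15.png

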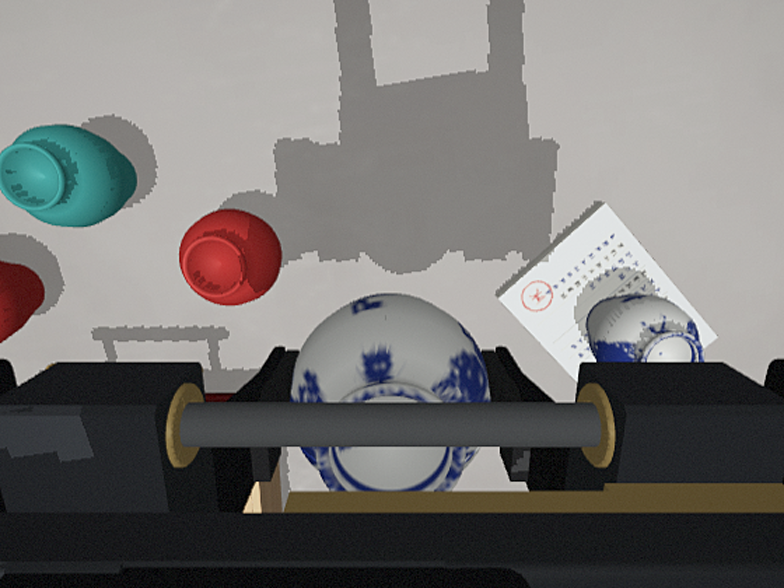

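>>> arm_command(
  plan=[
    {"claw":0.5,"dx":-1,"dy":1,"dz":0,"twist":0},
    {"claw":0.5,"dx":-3.4,"dy":3,"dz":-0.3,"twist":0},
    {"claw":0.5,"dx":-6,"dy":5.4,"dz":-0.5,"twist":0},
    {"claw":0.5,"dx":-8.6,"dy":7.8,"dz":-0.5,"twist":0},
    {"claw":0.5,"dx":-11.2,"dy":10.2,"dz":-0.5,"twist":0},
    {"claw":0.5,"dx":-13.8,"dy":12.4,"dz":-0.5,"twist":0},
    {"claw":0.5,"dx":-16,"dy":14.2,"dz":-0.5,"twist":0},
    {"claw":0.5,"dx":-17.1,"dy":15.2,"dz":-0.5,"twist":0},
  ],
)

```text
time_s: 19.42
position: [0.6126, -0.0812, 0.1689]
tcp_rot: [[0.139, 0.99, -0.023], [0.99, -0.139, 0.01], [0.006, -0.024, -1.0]]
force: [0.6, 0.7, -1.4]
opening: 0.765
```

```bash
python3 - <<'E'
from h import *
np.set_printoptions(precision=4,suppress=True)
im,s=snap('wrist'); crop(im,0,0,560,420,1.4,'pics/w16.png'); print(s['position'],s['tcp_rot'],s['force'],s['opening'])
print(rig_tool(s,[.6105,-.0780,.056]))
im=bot.capture('scene'); crop(im,180,100,360,240,4,'pics/s16.png')
E
```

```text
[ 0.6126 -0.0812  0.1689] [[ 0.1393  0.99   -0.0227]
 [ 0.9902 -0.1391  0.0097]
 [ 0.0064 -0.0238 -0.9997]] [ 0.5811  0.7357 -1.3774] 0.7651591734987134
[ 0.2169  0.0192 11.2992]
```

View pics/w16.png

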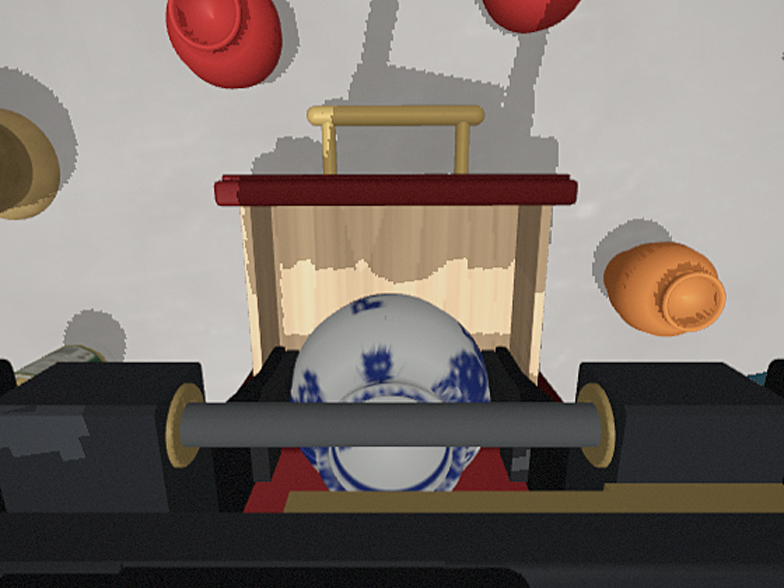

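View pics/s16.png

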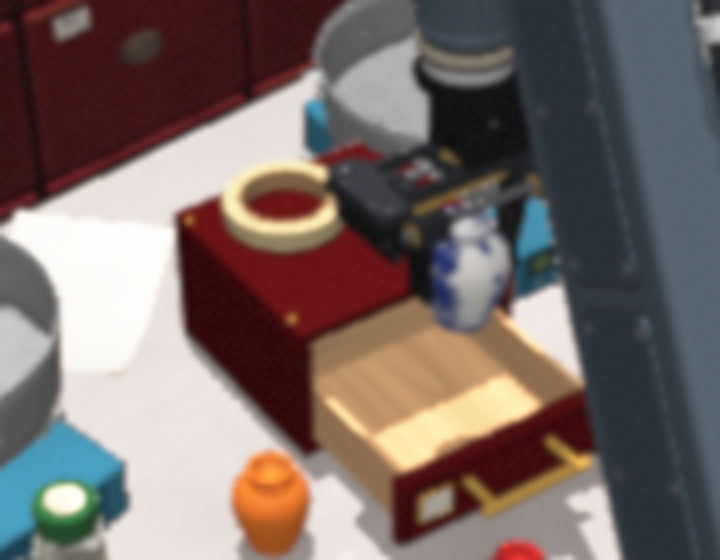

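>>> arm_command(
  plan=[
    {"claw":0.5,"dx":0.2,"dy":0,"dz":1.5,"twist":0},
    {"claw":0.5,"dx":0.2,"dy":0,"dz":4,"twist":0},
    {"claw":0.5,"dx":0.2,"dy":0,"dz":6.5,"twist":0},
    {"claw":0.5,"dx":0.2,"dy":0,"dz":8.5,"twist":0},
    {"claw":0.5,"dx":0.2,"dy":0,"dz":10,"twist":0},
    {"claw":0.5,"dx":0.2,"dy":0,"dz":10.7,"twist":0},
    {"claw":0.5,"dx":0.2,"dy":0,"dz":11,"twist":0},
    {"claw":0.5,"dx":0.2,"dy":0,"dz":11,"twist":0},
  ],
)

```text
time_s: 20.18
position: [0.6092, -0.0767, 0.0583]
tcp_rot: [[0.14, 0.99, -0.025], [0.99, -0.14, 0.011], [0.007, -0.026, -1.0]]
force: [0.6, 0.2, -0.4]
opening: 0.766
```

>>> arm_command(
  plan=[
    {"claw":0.5,"dx":0,"dy":0,"dz":0.2,"twist":0},
    {"claw":0.5,"dx":0,"dy":0,"dz":0.4,"twist":0},
    {"claw":0.5,"dx":0,"dy":0,"dz":0.6,"twist":0},
    {"claw":0.5,"dx":0,"dy":0,"dz":0.6,"twist":0},
  ],
)

```text
time_s: 20.52
position: [0.6092, -0.0767, 0.0526]
tcp_rot: [[0.14, 0.99, -0.024], [0.99, -0.139, 0.011], [0.007, -0.025, -1.0]]
force: [-0.4, 0.3, -1.1]
opening: 0.767
```

>>> arm_command(
  plan=[
    {"claw":0.5,"dx":0,"dy":0,"dz":0.1,"twist":0},
    {"claw":0.5,"dx":0,"dy":0,"dz":0.15,"twist":0},
    {"claw":0.5,"dx":0,"dy":0,"dz":0.15,"twist":0},
  ],
)

```text
time_s: 20.77
position: [0.6096, -0.0767, 0.052]
tcp_rot: [[0.14, 0.99, -0.023], [0.99, -0.139, 0.011], [0.007, -0.025, -1.0]]
force: [-1.0, -0.5, 4.0]
opening: 0.764
```

Contact is felt. I release and rise.

>>> arm_command(
  plan=[
    {"claw":0.7,"dx":0,"dy":0,"dz":0,"twist":0},
    {"claw":0.85,"dx":0,"dy":0,"dz":0,"twist":0},
    {"claw":1,"dx":0,"dy":0,"dz":0,"twist":0},
    {"claw":1,"dx":0,"dy":0,"dz":0,"twist":0},
    {"claw":1,"dx":0,"dy":0,"dz":0,"twist":0},
    {"claw":1,"dx":0,"dy":0,"dz":0,"twist":0},
  ],
)

```text
time_s: 21.27
position: [0.6096, -0.0768, 0.0519]
tcp_rot: [[0.14, 0.99, -0.023], [0.99, -0.14, 0.011], [0.007, -0.025, -1.0]]
force: [-0.4, -0.0, -0.7]
opening: 0.988
```

>>> arm_command(
  plan=[
    {"claw":1,"dx":0,"dy":0,"dz":-1,"twist":0},
    {"claw":1,"dx":0,"dy":0,"dz":-3,"twist":0},
    {"claw":1,"dx":0,"dy":0,"dz":-6,"twist":0},
    {"claw":1,"dx":0,"dy":0,"dz":-10,"twist":0},
    {"claw":1,"dx":0,"dy":-3,"dz":-12,"twist":0},
    {"claw":1,"dx":0,"dy":-6,"dz":-12,"twist":0},
  ],
)

```text
time_s: 21.77
position: [0.5576, -0.0713, 0.1792]
tcp_rot: [[0.139, 0.99, -0.01], [0.99, -0.139, 0.006], [0.005, -0.011, -1.0]]
force: [0.4, 0.6, -0.6]
opening: 1.003
```

```bash
python3 - <<'E'
from h import *
np.set_printoptions(precision=4,suppress=True)
im,s=snap('wrist'); crop(im,0,0,560,420,1.4,'pics/w17.png'); print(s['position'],s['tcp_rot'],s['force'],s['opening'],s['time_s'])
im=bot.capture('scene'); crop(im,180,100,360,240,4,'pics/s17.png')
E
```

```text
[ 0.5576 -0.0713  0.1792] [[ 0.1393  0.9902 -0.0099]
 [ 0.9902 -0.1393  0.006 ]
 [ 0.0045 -0.0107 -0.9999]] [ 0.4308  0.6083 -0.5898] 1.0029171011595979 21.7667
```

View pics/w17.png

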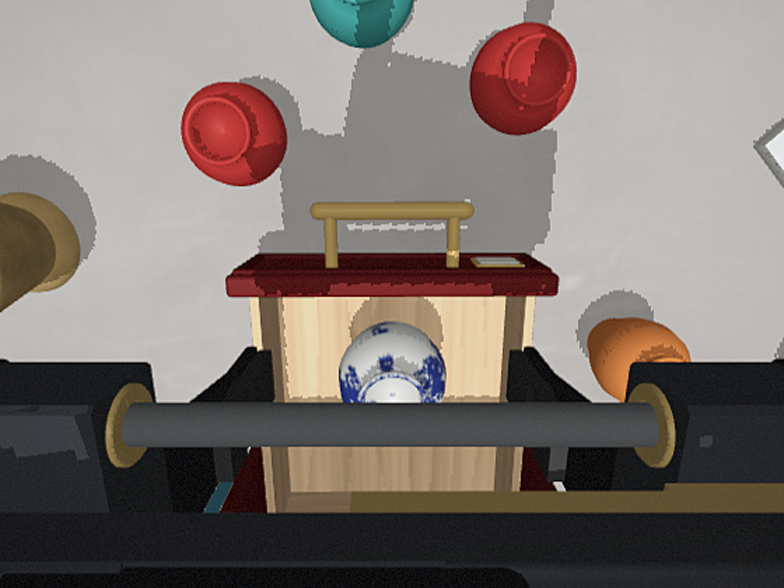

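View pics/s17.png

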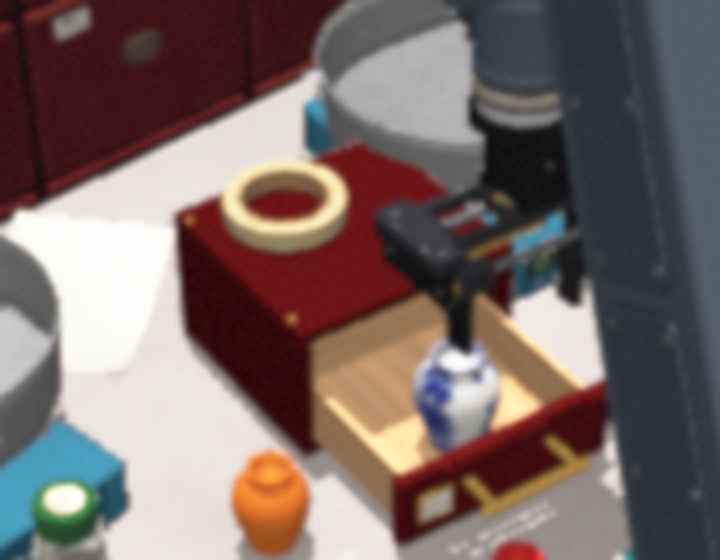

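>>> arm_command(
  plan=[
    {"claw":0.3,"dx":0,"dy":-3,"dz":0,"twist":0},
    {"claw":0,"dx":0,"dy":-6,"dz":0,"twist":0},
    {"claw":0,"dx":0,"dy":-7.4,"dz":1,"twist":0},
    {"claw":0,"dx":0,"dy":-7.4,"dz":4,"twist":0},
    {"claw":0,"dx":0,"dy":-7.4,"dz":7,"twist":0},
    {"claw":0,"dx":0,"dy":-7.4,"dz":8,"twist":0},
    {"claw":0,"dx":0,"dy":-7.4,"dz":8,"twist":0},
    {"claw":0,"dx":0,"dy":-7.4,"dz":8,"twist":0},
  ],
)

```text
time_s: 22.53
position: [0.4728, -0.0569, 0.0969]
tcp_rot: [[0.14, 0.99, -0.028], [0.99, -0.139, 0.012], [0.008, -0.03, -1.0]]
force: [1.1, -0.7, -0.1]
opening: 0.478
```

```bash
python3 - <<'E'
from h import *
np.set_printoptions(precision=4,suppress=True)
im,s=snap('wrist'); crop(im,0,0,560,420,1.4,'pics/w18.png'); print(s['position'],s['tcp_rot'],s['force'],s['opening'],s['time_s'])
print(s['position']@[.9917,-.1285,0],s['position']@[.1285,.9917,0])
im=bot.capture('scene'); crop(im,210,130,370,250,4.5,'pics/s18.png')
E
```

```text
[ 0.4728 -0.0569  0.0969] [[ 0.1398  0.9898 -0.0285]
 [ 0.9902 -0.1395  0.0122]
 [ 0.0081 -0.0299 -0.9995]] [ 1.1167 -0.6513 -0.1493] 0.47785217953866105 22.5333
0.4761352746980738 0.004359622650486258
```

View pics/w18.png

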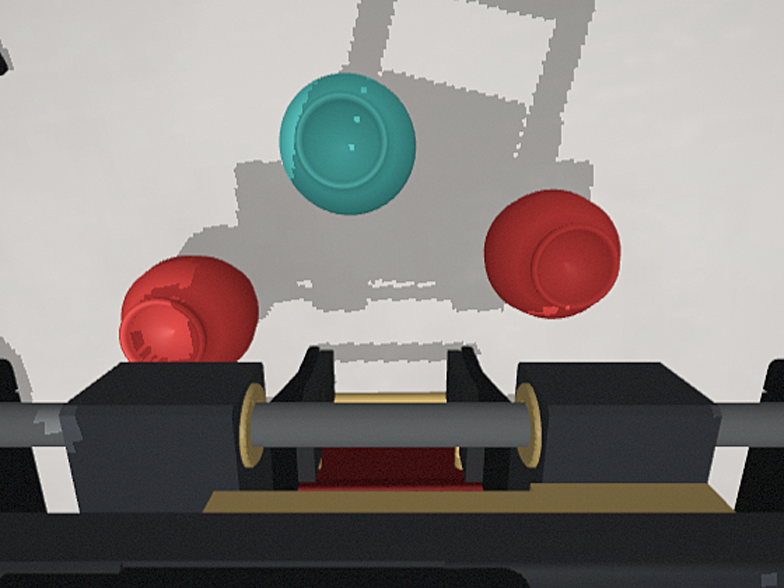

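View pics/s18.png

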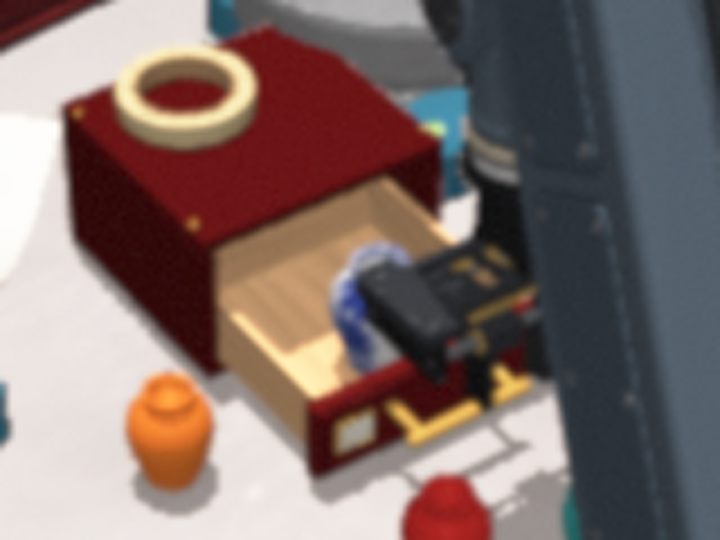

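>>> arm_command(
  plan=[
    {"claw":0.3,"dx":-0.3,"dy":0.3,"dz":1.5,"twist":0},
    {"claw":0.3,"dx":-0.3,"dy":0.5,"dz":3.5,"twist":0},
    {"claw":0.3,"dx":-0.3,"dy":0.6,"dz":5,"twist":0},
    {"claw":0.3,"dx":-0.3,"dy":0.6,"dz":5.9,"twist":0},
    {"claw":0.3,"dx":-0.3,"dy":0.6,"dz":6,"twist":0},
    {"claw":0.3,"dx":-0.3,"dy":0.6,"dz":6,"twist":0},
  ],
)

```text
time_s: 23.13
position: [0.4779, -0.0604, 0.0381]
tcp_rot: [[0.139, 0.99, -0.025], [0.99, -0.139, 0.011], [0.007, -0.027, -1.0]]
force: [0.3, -0.0, 0.2]
opening: 0.298
```

```bash
python3 - <<'E'
from h import *
np.set_printoptions(precision=4,suppress=True)
s=bot.read_state(); print(s['position'],s['tcp_rot'],s['force'],s['opening'],s['time_s'])
print(s['position']@[.9917,-.1285,0],s['position']@[.1285,.9917,0])
im=bot.capture('scene'); crop(im,210,130,370,250,4.5,'pics/s19.png')
E
```

```text
[ 0.4779 -0.0604  0.0381] [[ 0.1394  0.9899 -0.0253]
 [ 0.9902 -0.1392  0.011 ]
 [ 0.0074 -0.0266 -0.9996]] [ 0.2826 -0.0371  0.1716] 0.2980892784947337 23.1333
0.48169652995379525 0.0015546216265812773
```

View pics/s19.png

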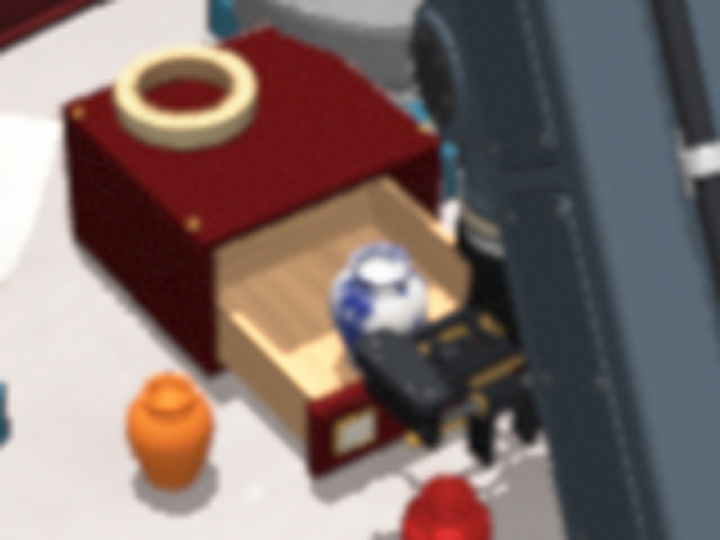

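>>> arm_command(
  plan=[
    {"claw":0.3,"dx":0,"dy":0.5,"dz":0.3,"twist":0},
    {"claw":0.3,"dx":0,"dy":1.0,"dz":0.3,"twist":0},
    {"claw":0.3,"dx":0,"dy":1.5,"dz":0.3,"twist":0},
    {"claw":0.3,"dx":0,"dy":2.0,"dz":0.3,"twist":0},
    {"claw":0.3,"dx":0,"dy":2.5,"dz":0.3,"twist":0},
    {"claw":0.3,"dx":0,"dy":3.1,"dz":0.3,"twist":0},
    {"claw":0.3,"dx":0,"dy":3.8,"dz":0.3,"twist":0},
    {"claw":0.3,"dx":0,"dy":4.5,"dz":0.3,"twist":0},
  ],
)

```text
time_s: 23.85
position: [0.5229, -0.0666, 0.0342]
tcp_rot: [[0.139, 0.99, -0.025], [0.99, -0.139, 0.011], [0.007, -0.027, -1.0]]
force: [-2.2, 1.4, 1.9]
opening: 0.301
```

```bash
python3 - <<'E'
from h import *
np.set_printoptions(precision=4,suppress=True)
s=bot.read_state(); print(s['position'],s['tcp_rot'],s['force'],s['opening'],s['time_s'])
print(s['position']@[.9917,-.1285,0],s['position']@[.1285,.9917,0])
im=bot.capture('scene'); crop(im,210,130,370,250,4.5,'pics/s20.png')
E
```

```text
[ 0.5229 -0.0666  0.0342] [[ 0.1395  0.9899 -0.0253]
 [ 0.9902 -0.1392  0.0111]
 [ 0.0074 -0.0266 -0.9996]] [-2.1708  1.4477  1.9212] 0.3006659851184541 23.85
0.52713928919014 0.001191107398936307
```

View pics/s20.png

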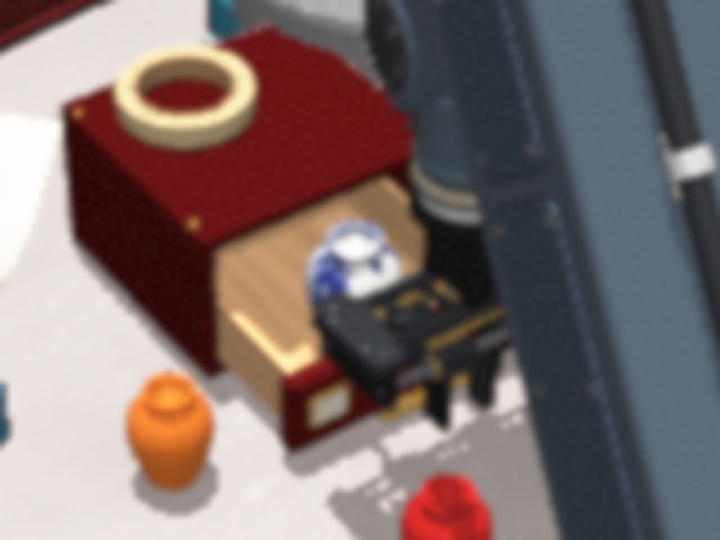

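>>> arm_command(
  plan=[
    {"claw":0.3,"dx":0,"dy":0.6,"dz":0,"twist":0},
    {"claw":0.3,"dx":0,"dy":1.3,"dz":0,"twist":0},
    {"claw":0.3,"dx":0,"dy":2.0,"dz":0,"twist":0},
    {"claw":0.3,"dx":0,"dy":2.8,"dz":0,"twist":0},
    {"claw":0.3,"dx":0,"dy":3.6,"dz":0,"twist":0},
    {"claw":0.3,"dx":0,"dy":4.4,"dz":0,"twist":0},
    {"claw":0.3,"dx":0,"dy":5.2,"dz":0,"twist":0},
    {"claw":0.3,"dx":0,"dy":5.8,"dz":0,"twist":0},
  ],
)

```text
time_s: 24.57
position: [0.5844, -0.0757, 0.0331]
tcp_rot: [[0.14, 0.99, -0.02], [0.99, -0.14, 0.009], [0.007, -0.021, -1.0]]
force: [-1.3, -0.1, 2.8]
opening: 0.299
```

```bash
python3 - <<'E'
from h import *
np.set_printoptions(precision=4,suppress=True)
s=bot.read_state(); print(s['position'],s['tcp_rot'],s['force'],s['opening'],s['time_s'])
print(s['position']@[.9917,-.1285,0],s['position']@[.1285,.9917,0])
im=bot.capture('scene'); crop(im,210,130,370,250,4.5,'pics/s21.png')
E
```

```text
[ 0.5844 -0.0757  0.0331] [[ 0.1397  0.99   -0.0197]
 [ 0.9902 -0.1395  0.0095]
 [ 0.0066 -0.0208 -0.9998]] [-1.3097 -0.0642  2.7621] 0.2985485683441323 24.5667
0.5892973633800033 7.09604343537228e-05
```

View pics/s21.png

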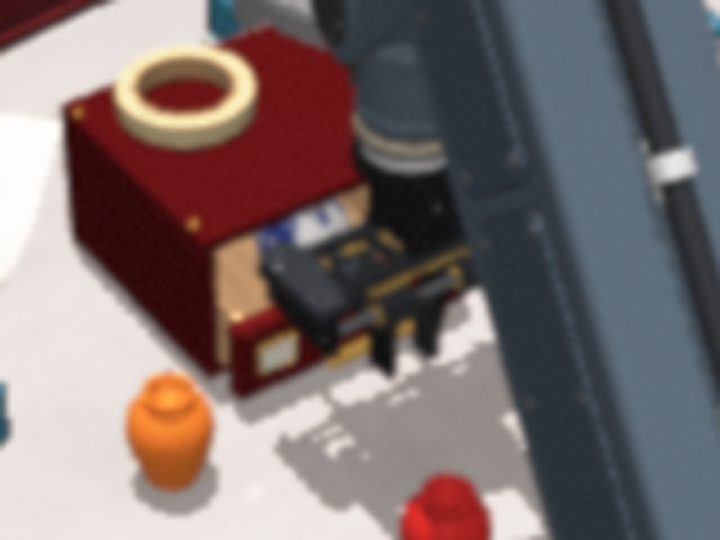

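>>> arm_command(
  plan=[
    {"claw":0.3,"dx":0,"dy":0.5,"dz":0,"twist":0},
    {"claw":0.3,"dx":0,"dy":1.0,"dz":0,"twist":0},
    {"claw":0.3,"dx":0,"dy":1.4,"dz":0,"twist":0},
    {"claw":0.3,"dx":0,"dy":1.8,"dz":0,"twist":0},
    {"claw":0.3,"dx":0,"dy":2.0,"dz":0,"twist":0},
    {"claw":0.3,"dx":0,"dy":2.1,"dz":0,"twist":0},
  ],
)

```text
time_s: 25.12
position: [0.6068, -0.0791, 0.0328]
tcp_rot: [[0.14, 0.99, -0.018], [0.99, -0.139, 0.009], [0.006, -0.019, -1.0]]
force: [-3.8, 0.2, 1.8]
opening: 0.3
```

>>> arm_command(
  plan=[
    {"claw":0.3,"dx":0,"dy":0.2,"dz":0,"twist":0},
    {"claw":0.3,"dx":0,"dy":0.4,"dz":0,"twist":0},
    {"claw":0.3,"dx":0,"dy":0.4,"dz":0,"twist":0},
  ],
)

```text
time_s: 25.37
position: [0.6068, -0.079, 0.0327]
tcp_rot: [[0.139, 0.99, -0.027], [0.99, -0.139, 0.01], [0.006, -0.028, -1.0]]
force: [-8.1, 1.1, 6.6]
opening: 0.299
```

```bash
python3 - <<'E'
from h import *
np.set_printoptions(precision=4,suppress=True)
im,s=snap('wrist');crop(im,0,0,560,420,1.4,'pics/w22.png'); print(s['position'],s['force'],s['time_s'])
im=bot.capture('scene'); crop(im,210,130,370,250,4.5,'pics/s22.png')
E
```

```text
[ 0.6068 -0.079   0.0327] [-8.0575  1.1222  6.5735] 25.3667
```

View pics/s22.png

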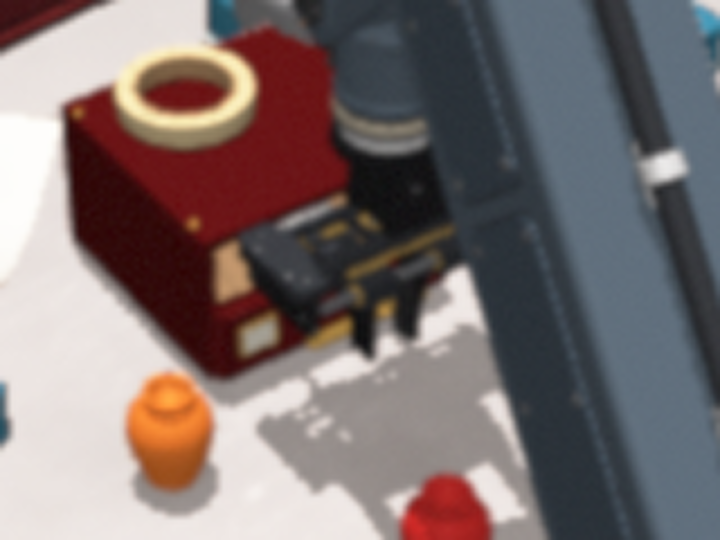

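>>> arm_command(
  plan=[
    {"claw":0.3,"dx":0,"dy":-1,"dz":0,"twist":0},
    {"claw":0.3,"dx":0,"dy":-3,"dz":0,"twist":0},
    {"claw":0.3,"dx":0,"dy":-5,"dz":-1,"twist":0},
    {"claw":0.3,"dx":0,"dy":-6,"dz":-4,"twist":0},
    {"claw":0.3,"dx":0,"dy":-6,"dz":-8,"twist":0},
    {"claw":0.3,"dx":0,"dy":-6,"dz":-12,"twist":0},
    {"claw":0.3,"dx":0,"dy":-6,"dz":-15,"twist":0},
    {"claw":0.3,"dx":0,"dy":-6,"dz":-18,"twist":0},
  ],
)

```text
time_s: 26.13
position: [0.5534, -0.0731, 0.2169]
tcp_rot: [[0.139, 0.99, -0.022], [0.99, -0.139, 0.009], [0.006, -0.023, -1.0]]
force: [0.5, -0.1, 0.8]
opening: 0.3
```

>>> arm_command(
  plan=[
    {"claw":0.3,"dx":-3,"dy":-2,"dz":0,"twist":0},
    {"claw":0.3,"dx":-7,"dy":-3,"dz":0,"twist":0},
    {"claw":0.3,"dx":-11,"dy":-3,"dz":0,"twist":0},
    {"claw":0.3,"dx":-15,"dy":-3,"dz":0,"twist":0},
    {"claw":0.3,"dx":-19,"dy":-3,"dz":0,"twist":0},
    {"claw":0.3,"dx":-23,"dy":-3,"dz":0,"twist":0},
    {"claw":0.3,"dx":-26,"dy":-3,"dz":0,"twist":0},
    {"claw":0.3,"dx":-26,"dy":-3,"dz":0,"twist":0},
  ],
)

```text
time_s: 26.8
position: [0.4878, -0.3342, 0.2166]
tcp_rot: [[0.145, 0.989, -0.018], [0.989, -0.145, 0.002], [-0.001, -0.018, -1.0]]
force: [0.4, 0.7, 0.0]
opening: 0.301
```

```bash
python3 - <<'E'
from h import *
np.set_printoptions(precision=4,suppress=True)
s=bot.read_state(); print(s['position'],s['force'],s['time_s'])
im=bot.capture('scene'); crop(im,170,120,370,270,4,'pics/s23.png')
im=bot.capture('top'); crop(im,130,90,410,290,2.8,'pics/t23.png')
E
```

```text
[ 0.4878 -0.3342  0.2166] [0.4022 0.6906 0.0359] 26.8
```

View pics/s23.png

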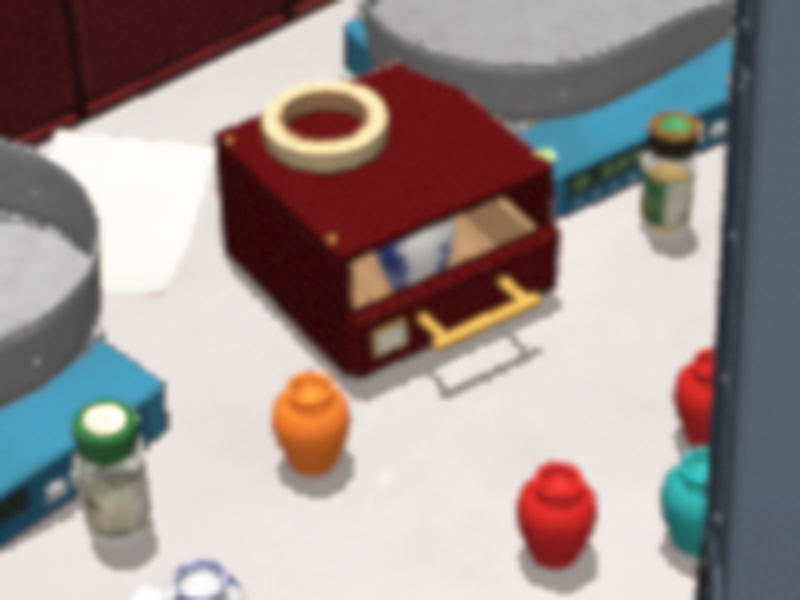

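View pics/t23.png

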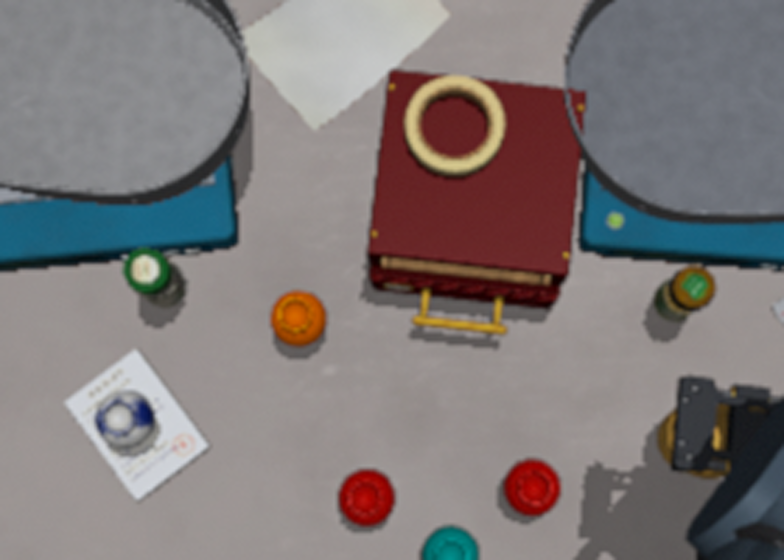

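```bash
python3 - <<'E'
from h import *
np.set_printoptions(precision=1,suppress=True)
ex=np.array([.9917,-.1285,0]);ey=np.array([.1285,.9917,0])
P=lambda s,t,z: ex*s+ey*t+np.array([0,0,z])
def pt(n,x0,y0,k,p): return ((proj(n,p)[0]+.5)-[x0,y0])*k
s0=.679
# drawn overlays: face, board outer/inner top edges for shut
for nm,(x0,y0,k,f) in {'top':(130,90,2.8,'t23'),'scene':(170,120,4,'s23')}.items():
    im=cv2.imread(f'pics/{f}.png')
    im=cv2.resize(im,None,fx=1,fy=1)
    for s,z,c in [(s0,.124,(0,255,0)),(s0-.014,.07,(255,255,0)),(s0-.014-.035,.0505,(255,0,255)),(s0-.014,.006,(255,255,255))]:
        w=.045 if z==.0505 else .099
        a=pt(nm,x0,y0,k,P(s,-w+.001,z)); b=pt(nm,x0,y0,k,P(s,w+.001,z))
        cv2.line(im,tuple(a.astype(int).tolist()),tuple(b.astype(int).tolist()),c,1)
    c=(340,220,600,350) if nm=='top' else (200,200,600,420)
    k2=3 if nm=='top' else 1.9
    cv2.imwrite(f'pics/ov_{nm}.png',cv2.resize(im[c[1]:c[3],c[0]:c[2]],None,fx=k2,fy=k2))
E
```

```text
(no output)
```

View pics/ov_top.png

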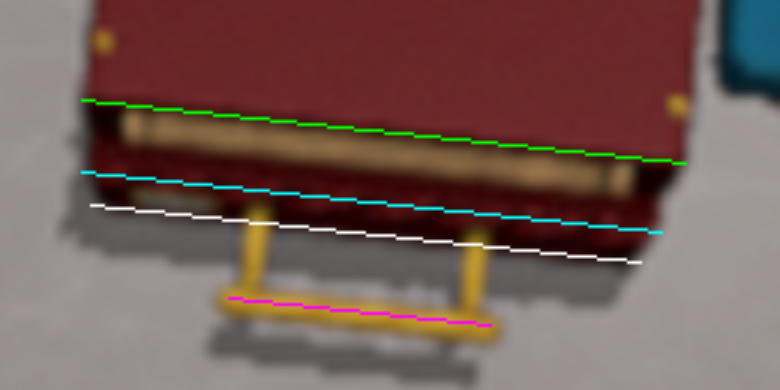

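View pics/ov_scene.png

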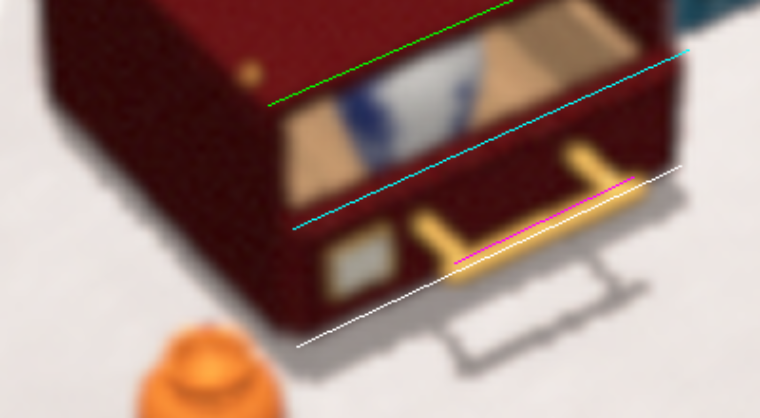

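```bash
python3 - <<'E'
from rig import bot
print(bot.hand_in())
E
```

```text
the job is handed in; nothing more can be done
None
```

The job is done and handed in at about 27 s of the 72 s allowed. I lifted the large jar out and stood it on free table. The small jar was pinched at its front and slid forward on the drawer floor, then gripped properly and stood on the slip pad. The large jar then went back in the drawer, and I pushed the drawer in by its handle until it stopped.

Last checks:
- **Small jar:** it stands upright on the pad, about 2 mm from the pad's centre.
- **Large jar:** it is upright in the drawer.
- **Drawer:** at the end of the push it took 8 N with no further movement. Outlines drawn for a fully shut drawer match both the top and scene pictures to about 2 mm. I did not get a direct reading of its travel.
- **Bystanders:** both spice jars look undisturbed. In the final top picture the arm covers most of the mortar. It was never approached at working height, but I did not measure it again.
- **Contact:** a finger or the gripper touched the front of the case lightly, about 9 N, before the small jar was pinched. I backed off at once. Setting the large jar on the table briefly reached 34 N downward.

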